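# Free the stuck harmonica and load the spring lift

## Task

A try-out harmonica (red comb) is stuck in the UV cleaning tunnel: push it right out of the exit onto the catch tray with the wooden dowel, and lay the dowel back in its rest. Stack all the harmonicas flat on the platform between the posts of the spring lift, set down rather than dropped, with the red one on top; leave the tuner, coaster and pick box where they are.

Things in the scene. Friction and masses are not known exactly. Their poses are not given: they have to be found in the camera images.
- tunnel: white UV cleaning tunnel, fixed, clear roof (top 78 mm above the counter). Origin on the counter under its middle; +y is the way through. Straight passage from y = -65 (entrance) to +65 mm (exit), 36 mm wide, 40 mm high, floor 30 mm above the counter. Behind the exit the floor goes on level, 62 mm wide, no side rims, as catch tray to y = 215 mm (end rim 6 mm high)
- tunnel_in (a point): centre of the tunnel's entrance, 11 mm above its floor (41 mm above the counter), axes as the tunnel's. Inside, from y = -30 to +30 mm, a sprung rubber pad 10 mm wide hangs from the roof and presses with about 4 N on what is under it; it stays at least 23 mm above the floor. Pushing the harmonica takes some 5 to 12 N
- tunnel_out (a point): centre of the tunnel's exit, 11 mm above its floor, axes as the tunnel's
- red_harp_center (a point): silver harmonica with a red comb and a red stripe along its top, 120 x 30 x 24 mm, about 140 g, stuck in the tunnel, lying flat along it and wholly inside. Site at its centre; x along its length, y across its width, z up
- dowel_center (a point): pale square hardwood dowel 260 mm long, 16 x 16 mm section, 60 g, lying in its rest. Site at its centre; y along its length
- dowel_end_a (a point): middle of the dowel's end face at its +y end
- dowel_end_b (a point): middle of the dowel's end face at its -y end
- rest: dark wooden dowel rest, fixed: two saddles 170 mm apart (85 mm either side of the origin along y, each 20 mm long), the dowel lies on them along y, 20 mm above the counter, between lips 36 mm apart that rise 10 mm more. Origin on the counter at its middle; z up
- lift: spring lift for harmonicas, fixed: dark foot 176 x 90 mm, six brass posts (8 mm thick, round tops 175 mm above the counter) round a stack that lies along the lift's x. Four posts at x = +-42, y = +-24.5 mm, two at x = +-70, y = 0: a space 132 mm long, 41 mm wide. Origin on the counter at the foot's middle; z up
- lift_axis (a point): point on the lift's upright middle line, 150 mm above the counter, where the empty platform's top stands; axes as the lift's
- platform_top (a point): middle of the upper face of the lift's turquoise platform (118 x 28 mm), moves with it; axes as the lift's. The harmonicas are stacked flat on it
- platform (a joint): how far the sprung platform has sunk, m: 0 empty, at most 0.120; each harmonica sinks it by some 21 mm (65 N/m), a bit less than a harmonica's thickness, so the top of the stack stays near the height of the empty platform
- tuner: turquoise plastic tuner 45 x 70 x 22 mm, bystander, origin under its middle
- coaster: white ceramic coaster, 96 mm across, 8 mm thick, bystander, origin under its middle
- pickbox: wooden pick box 80 x 110 x 44 mm with a sliding lid, bystander, origin under its middle
- harp1_center (a point): silver harmonica with a black comb, a block 120 x 30 x 24 mm, about 140 g, lying flat on the counter (it may be absent: 2 to 4 of the four are there). Site at its centre (12 mm above its underside); x along its 120 mm length, y across its 30 mm width, z up
- harp2_center (a point): silver harmonica with a black comb, a block 120 x 30 x 24 mm, about 140 g, lying flat on the counter (it may be absent: 2 to 4 of the four are there). Site at its centre (12 mm above its underside); x along its 120 mm length, y across its 30 mm width, z up
- harp3_center (a point): silver harmonica with a black comb, a block 120 x 30 x 24 mm, about 140 g, lying flat on the counter (it may be absent: 2 to 4 of the four are there). Site at its centre (12 mm above its underside); x along its 120 mm length, y across its 30 mm width, z up
- harp4_center (a point): silver harmonica with a black comb, a block 120 x 30 x 24 mm, about 140 g, lying flat on the counter (it may be absent: 2 to 4 of the four are there). Site at its centre (12 mm above its underside); x along its 120 mm length, y across its 30 mm width, z up
There are look-alikes about, which are no part of the job. Leave any purple or turquoise look-alike of the part that bears harp2_center alone.

How it is judged (in metres and radians):
On the way:
1. the red-combed harmonica has been pushed right out of the tunnel's exit with the dowel (y of red_harp_center in the frame of tunnel above 0.118 m and ((y of dowel_end_a in the frame of tunnel between 0.03 and 0.15 m and x of dowel_end_a in the frame of tunnel between -0.025 and 0.025 m and height (world z) of dowel_end_a below 0.07 m) or (y of dowel_end_b in the frame of tunnel between 0.03 and 0.15 m and x of dowel_end_b in the frame of tunnel between -0.025 and 0.025 m and height (world z) of dowel_end_b below 0.07 m))), for 0.1 s.
At the end, for the whole second after the job is handed in: each harmonica present lies flat (0.12 rad) and still on the lift's platform, centre within 12 mm of its middle line, the red one on top (centre 18 mm above the others'); platform sunk over 40 mm; dowel at rest in its rest, within 12 mm across, 40 mm along, 0.12 rad (horizontal distance between each of harp1_center, harp2_center, harp3_center, harp4_center, red_harp_center and lift_axis below 0.012 m and angle between the z axis of each of harp1_center, harp2_center, harp3_center, harp4_center, red_harp_center and the z axis of lift, either way round below 0.12 rad and z of each of harp1_center, harp2_center, harp3_center, harp4_center, red_harp_center in the frame of platform_top above 0.008 m and z of each of harp1_center, harp2_center, harp3_center, harp4_center, red_harp_center in the frame of lift_axis below 0.04 m and linear speed of each of harp1, harp2, harp3, harp4, red_harp, dowel below 0.03 m/s and ((z of red_harp_center in the frame of harp1_center above 0.018 m and angle between harp1_center's own z axis and vertical below 1.5 rad) or (z of red_harp_center in the frame of harp1_center below -0.018 m and angle between harp1_center's own z axis and vertical above 1.6 rad)) and ((z of red_harp_center in the frame of harp2_center above 0.018 m and angle between harp2_center's own z axis and vertical below 1.5 rad) or (z of red_harp_center in the frame of harp2_center below -0.018 m and angle between harp2_center's own z axis and vertical above 1.6 rad)) and ((z of red_harp_center in the frame of harp3_center above 0.018 m and angle between harp3_center's own z axis and vertical below 1.5 rad) or (z of red_harp_center in the frame of harp3_center below -0.018 m and angle between harp3_center's own z axis and vertical above 1.6 rad)) and ((z of red_harp_center in the frame of harp4_center above 0.018 m and angle between harp4_center's own z axis and vertical below 1.5 rad) or (z of red_harp_center in the frame of harp4_center below -0.018 m and angle between harp4_center's own z axis and vertical above 1.6 rad)) and value of joint platform above 0.04 m and x of dowel_center in the frame of rest between -0.012 and 0.012 m and y of dowel_center in the frame of rest between -0.04 and 0.04 m and z of dowel_center in the frame of rest between 0.022 and 0.034 m and angle between the y axis of dowel_center and the y axis of rest, either way round below 0.12 rad); the robot touches nothing.
It fails at once if the turquoise tuner is moved more than 3 cm (distance of tuner from where it was at the start of the episode above 0.03 m).
It fails at once if the white coaster is moved more than 3 cm (distance of coaster from where it was at the start of the episode above 0.03 m).
It fails at once if the wooden pick box is moved more than 3 cm (distance of pickbox from where it was at the start of the episode above 0.03 m).
It fails at once if a harmonica is dropped into the lift from more than about 6 cm (it falls between the posts faster than 1.1 m/s) ((horizontal distance between harp1_center and lift_axis below 0.02 m and z of harp1_center in the frame of lift_axis below 0.04 m and linear speed of harp1 above 1.1 m/s) or (horizontal distance between harp2_center and lift_axis below 0.02 m and z of harp2_center in the frame of lift_axis below 0.04 m and linear speed of harp2 above 1.1 m/s) or (horizontal distance between harp3_center and lift_axis below 0.02 m and z of harp3_center in the frame of lift_axis below 0.04 m and linear speed of harp3 above 1.1 m/s) or (horizontal distance between harp4_center and lift_axis below 0.02 m and z of harp4_center in the frame of lift_axis below 0.04 m and linear speed of harp4 above 1.1 m/s) or (horizontal distance between red_harp_center and lift_axis below 0.02 m and z of red_harp_center in the frame of lift_axis below 0.04 m and linear speed of red_harp above 1.1 m/s)).
Of harp1, harp2, harp3, harp4 only 2 to 4 are there at a start; the rules pass over those that are not, and their reading is None.
At some moment in a run one of harp1, harp2, harp3, harp4 may be knocked a few centimetres aside while the robot is not near it.
It also fails if it takes over 210 s, if anything falls off the work surface, if the arm or the gripper's body presses on something with over 40 N, if the wrist force passes 120 N, or if a joint passes its speed limit or range.

## Robot

A 6-joint arm with a two-finger parallel gripper is mounted at the origin on the work surface. World frame = base frame: x ahead of the robot, y to its left, z up, the work surface at z = 0. Lengths are in m, angles in degrees, forces in N, time in s.
With the tool pointing down it reaches from about 0.25 to 0.8 m from the base axis. Payload 8.5 kg.
Tool frame: the origin (TCP) lies at the very end of the fingers, on their centre line; the grasp point (between the pads) lies 19 mm behind it (r.hold_point_z is the distance from the TCP to the grasp point, in m); z points along the fingers, y is the direction in which the jaws open and shut (so a half turn about z gives the same grasp; the last joint's range is limited). The gripper opens to 85 mm and grips with 20 to 120 N. Pads are 22 mm wide; open, the fingers measure 114 mm over their backs; the gripper's body (76 mm by 85 mm) begins 54 mm behind the grasp point. The pads swing forward as they close: fully open they stand 13 mm farther back than shut.
Start: joints at [72.193, 13.648, -0.773, 75.585, 0, 90], TCP at [0.161, 0.5, 0.231] pointing down, gripper open.
Joint ranges: [-152.45, 152.45], [-59.26, 108.67], [-65.41, 83.53], [-104.44, 129.93], [-82.83, 76.93], [-180, 180]. Speed limits (degrees/s): [127.2, 127.2, 159.86, 180, 180, 180].

## Interface

Orientations are given as a 3x3 rotation matrix whose columns are the frame's x, y, z axes.
In Python, from station import observe, viewer, r gives the robot as it stands.
- The arm moves only by the tool apply_moves, never from a script. Its argument "deltas" is a list of rows, each a list of 3 entries, a list of its own where there are three numbers: the finger opening in cm, from 0 to 8.54, then the shift along the tool's x, y, z in cm, then the turn, a rotation vector about the tool's x, y, z in rad. A call has 1 to 8 rows; each row is the pose to reach, as a shift and turn from the pose commanded when the call began, along the tool's axes at that moment; what a row does not reach only later rows make up. A row lasts 1/8 s, in which the tool goes at most 62.5 mm and 10.7 degrees, less where a joint would pass 70% of its speed; a pose out of reach is approached as far as the arm can. A call with a gripper value outside its range is refused whole. The fingers move at their own pace and stop on an object; "force" is the grip in N (left out, the last holds). Time passes only in rows, so rows that repeat a pose let the fingers close. It gives the time, the measured TCP pose, the force and the opening at its end, in the units of the state.
- observe(): the state, without advancing time (a new reading comes with each control period).
- viewer.capture(name): name is "scene" or "top"; returns the picture (384x512x3 uint8, red, green, blue); there is no depth.
- viewer.camera_params(name): a dict with "fx", "fy", "cx", "cy" (pixels), "dist" ([k1, k2, p1, p2, k3] as OpenCV has them; the pictures are not rectified), "R" (3x3) and "t" (3): a world point X has camera coordinates R X + t. Camera axes: x right, y down, z forward; pixel columns grow to the right and rows downward; lengths in m; the calibration is good to about 2 mm. A picture is of the moment at which its call begins. camera_params takes no time and is no camera call.
- r.hand_in(): hands the job in, once; it reports no verdict.
The state is a dict: "clock": time; "qpos": joint angles; "qd": joint speeds; "joint_efforts": joint torques, N m; "ee_pos": TCP position; "orientation": TCP orientation; "contact_force": force on the tool from outside, world axes, zero at the start; "ft_torque": the same for the moment, N m; "grip_width": finger opening in m.
Only numpy, scipy, OpenCV 4.12 (cv2) and the standard library are available. Lean on these libraries where they do the work, as an engineer would, in place of code of your own. Each camera call takes 0.05 s, during which the arm holds its last target.

## Working session

There is one attempt and no reset: what is moved stays moved. The work goes in short steps, Python scripts to look and compute and a tool call to move; the robot and the scene stay as the last step left them, time stands still between calls to the robot, and variables do not carry over. Pictures are saved under pics/ and viewed, and the job is handed in when it is done.

Besides the shell and the picture viewer there is one more tool, called after "Call:" as name([rows], argument=value, ...), one row to a line, values as JSON. apply_moves: Moves the arm, as the interface text tells. Its arguments: {"type":"object","properties":{"deltas":{"type":"array"},"force":{"type":"number"}},"required":["deltas"]}

```bash
mkdir -p pics; ls; python3 - <<'E'
from station import observe, viewer, r
import cv2
for n in("scene","top"):
    im=viewer.capture(n); cv2.imwrite(f"pics/{n}0.png",im[:,:,::-1])
    p=viewer.camera_params(n); print(n,{k:(v.tolist() if hasattr(v,'tolist') else v) for k,v in p.items()})
print(observe())
E
```

```text
pics
scene {'fx': 459.903111662085, 'fy': 459.903111662085, 'cx': 250.3884648770936, 'cy': 190.16428679172606, 'dist': [0.016451470564936607, 0.0, 0.0, 0.0, 0.0], 'R': [[0.7972458404102271, 0.6035069699846287, -0.013356913137513799], [0.4125688972783929, -0.560898083607583, -0.7177605762396201], [-0.4406653775225387, 0.5667209868932975, -0.6961618691565958]], 't': [-0.3870394153426067, -0.14833848757068477, 1.9554458198324334]}
top {'fx': 416.4046566802069, 'fy': 416.4046566802069, 'cx': 252.7302081779057, 'cy': 198.55305260568775, 'dist': [-0.10420029251947768, 0.0, 0.0, 0.0, 0.0], 'R': [[-0.0018538254382801278, -0.9999352600785757, -0.011226708459542696], [-0.9850251159216258, 0.003761454423591177, -0.17236987110341295], [0.17240094064369932, 0.010739046149934758, -0.9849683185529152]], 't': [-0.04137948756879619, 0.5371007708389248, 1.4129995306362344]}
{'clock': 0.1, 'qpos': array([ 7.21927703e+01,  1.36800078e+01, -8.11098446e-01,  7.55859176e+01,
        1.08351141e-03,  9.00005708e+01]), 'qd': array([ 0.09593824, -0.0048716 ,  0.07722807, -0.03815075,  0.07306266,
       -0.11752829]), 'joint_efforts': array([-1.23555976e-03, -5.39723825e+01,  3.46998167e+01,  1.33981422e-02,
       -2.76930103e-05,  1.96772766e-05]), 'ee_pos': array([0.16043261, 0.4994915 , 0.23072604]), 'orientation': array([[-9.52087757e-01,  3.05824653e-01, -4.29118342e-04],
       [ 3.05824953e-01,  9.52086905e-01, -1.27413051e-03],
       [ 1.88974324e-05, -1.34431916e-03, -9.99999096e-01]]), 'contact_force': array([-0.76557894,  0.21989242,  0.00080338]), 'ft_torque': array([-0.00493076,  0.02463656, -0.01678429]), 'grip_width': 0.08546635489725342}
```

View pics/scene0.png

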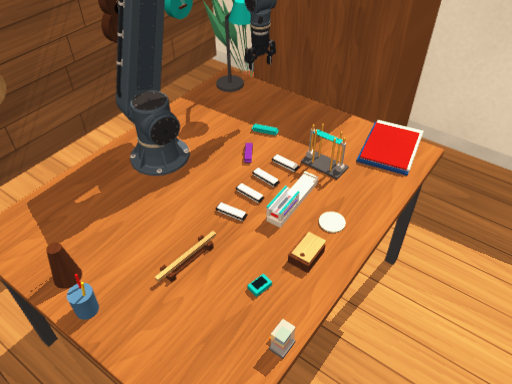

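View pics/top0.png

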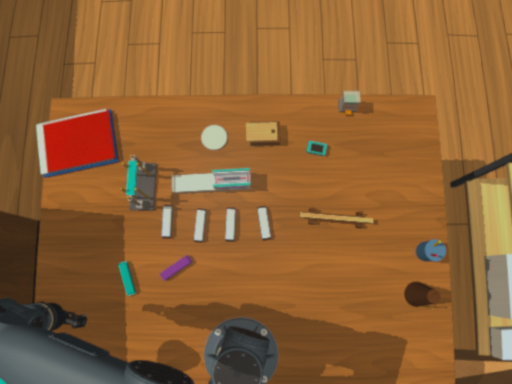

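```bash
cat > h.py <<'E'
from station import observe, viewer, r
import cv2, numpy as np
from scipy.spatial.transform import Rotation as Ro
def shot(n,name=None):
    im=viewer.capture(n)[:,:,::-1].copy()
    if name: cv2.imwrite(f"pics/{name}.png",im)
    return im
def K(p): return np.array([[p['fx'],0,p['cx']],[0,p['fy'],p['cy']],[0,0,1]])
def ray(n,uv,z):
    p=viewer.camera_params(n); R=np.array(p['R']);t=np.array(p['t'])
    q=cv2.undistortPoints(np.array(uv,float).reshape(-1,1,2),K(p),np.array(p['dist']))[:,0]
    d=np.c_[q,np.ones(len(q))]@R; o=-R.T@t
    return o+d*((z-o[2])/d[:,2])[:,None]
def proj(n,X):
    p=viewer.camera_params(n);R=np.array(p['R'])
    return cv2.projectPoints(np.array(X,float).reshape(-1,1,3),cv2.Rodrigues(R)[0],np.array(p['t']),K(p),np.array(p['dist']))[0][:,0]
def rect(n,cnt,z):
    P=ray(n,cnt.reshape(-1,2),z)[:,:2].astype(np.float32)
    (c,wh,a)=cv2.minAreaRect(P)
    if wh[0]<wh[1]: a+=90; wh=wh[::-1]
    a=(a+90)%180-90
    return np.round(c,4),np.round(wh,4),round(a,1)   # centre, size, angle of long axis vs world x
def blobs(m,amin=40):
    cs=cv2.findContours(m.astype(np.uint8),cv2.RETR_EXTERNAL,cv2.CHAIN_APPROX_NONE)[0]
    return [c for c in cs if cv2.contourArea(c)>amin]
def crop(im,x0,x1,y0,y1,s,name):
    cv2.imwrite(f"pics/{name}.png",cv2.resize(im[y0:y1,x0:x1],None,fx=s,fy=s,interpolation=cv2.INTER_CUBIC))
def go(p,yaw,op=None):
    """print delta to TCP pos p, tool down, tool y axis at world yaw (deg)"""
    s=observe();R0=np.array(s['orientation']);
    best=None
    for k in(0,180):
        a=np.radians(yaw+k); y=np.array([np.cos(a),np.sin(a),0]);z=np.array([0,0,-1.]);x=np.cross(y,z)
        rv=Ro.from_matrix(R0.T@np.c_[x,y,z]).as_rotvec()
        if best is None or np.linalg.norm(rv)<np.linalg.norm(best): best=rv
    d=R0.T@(np.array(p)-s['ee_pos'])*100
    print('delta cm',np.round(d,2),'rot',np.round(best,3),'| clock',round(s['clock'],2),'q6',round(s['qpos'][5]),'w',round(s['grip_width'],4),'F',np.round(s['contact_force'],1))
E
python3 - <<'E'
from h import *
im=cv2.imread('pics/top0.png');hsv=cv2.cvtColor(im,cv2.COLOR_BGR2HSV)
crop(im,110,400,110,260,2.7,'tc'); im2=cv2.imread('pics/scene0.png'); crop(im2,150,370,110,290,3.5,'sc')
crop(im,110,280,140,250,4.6,'tc2')
m=(hsv[:,:,1]<60)&(hsv[:,:,2]>130); 
for c in blobs(m):
    x,y,w,h=cv2.boundingRect(c)
    if y>100 and y<300 and x<400: print('px',x,y,w,h,rect('top',c,.024))
E
```

```text
px 194 210 11 31 (array([0.4474, 0.1462]), array([0.1075, 0.0306]), -5.2)
px 225 209 10 31 (array([0.4506, 0.0373]), array([0.1069, 0.031 ]), -2.9)
px 258 208 13 30 (array([ 0.4558, -0.0813]), array([0.1069, 0.0305]), 8.4)
px 162 207 9 30 (array([0.46  , 0.2655]), array([0.1035, 0.0288]), 1.8)
px 172 170 79 23 (array([0.609 , 0.1083]), array([0.2817, 0.0738]), -87.0)
px 202 125 25 25 (array([0.7711, 0.0992]), array([0.0926, 0.0885]), 0.6)
px 36 122 13 53 (array([0.7387, 0.7552]), array([0.2045, 0.0486]), 4.6)
```

View pics/tc.png

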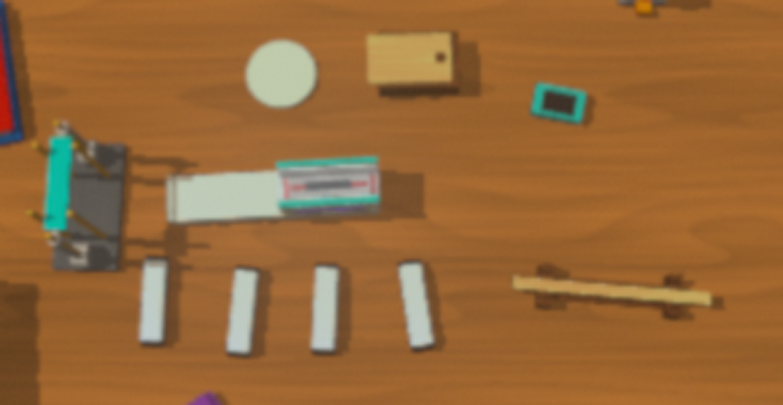

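View pics/tc2.png

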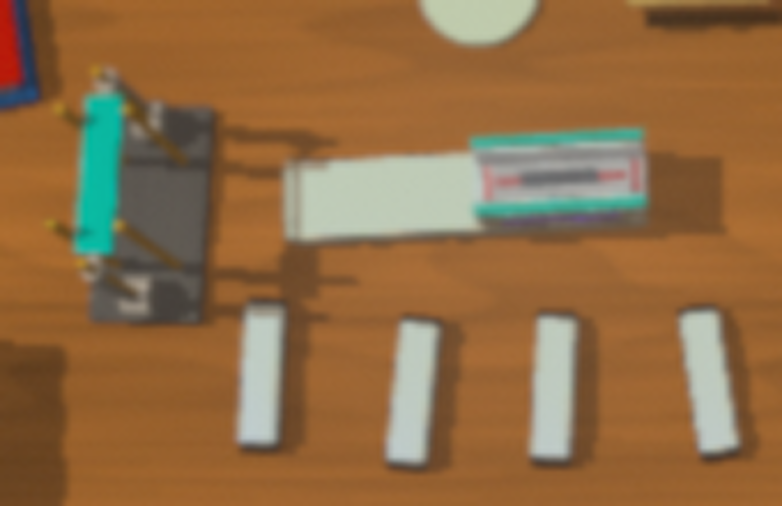

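View pics/sc.png

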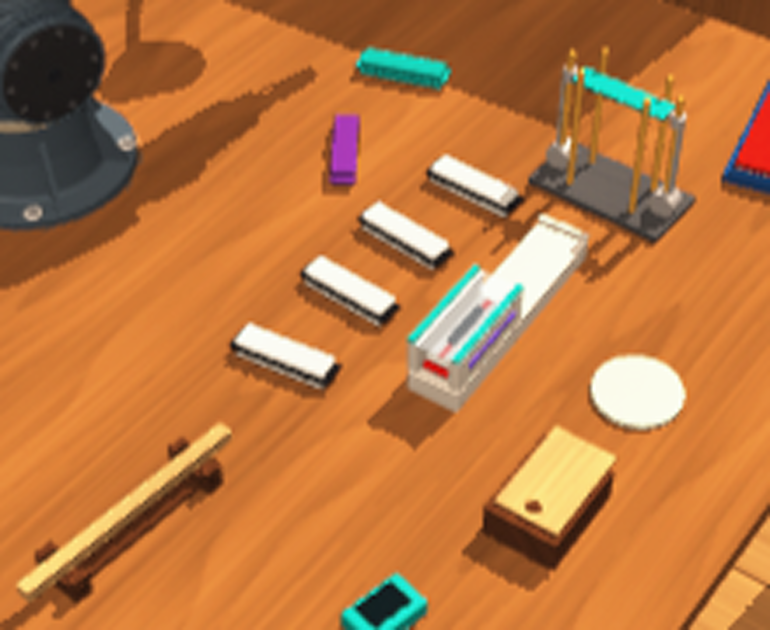

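```bash
python3 - <<'E'
from h import *
im=cv2.imread('pics/top0.png');hsv=cv2.cvtColor(im,cv2.COLOR_BGR2HSV);H,S,V=[hsv[:,:,i].astype(int) for i in range(3)]
teal=(H>75)&(H<100)&(S>120)&(V>90)
for c in blobs(teal,8):
    x,y,w,h=cv2.boundingRect(c); print('teal px',x,y,w,h,rect('top',c,.078),rect('top',c,.15))
dow=(H>10)&(H<30)&(S<150)&(V>130); dow[:,:295]=0;dow[:,385:]=0;dow[:200]=0;dow[235:]=0
for c in blobs(dow,20): print('dowel',cv2.boundingRect(c),rect('top',c,.036))
# tray corners tc2 px /4.6 + offset
for nm,pts,z in(('tray',[(300,160),(302,241),(472,152),(477,219),(286,163),(288,243)],.030),('roofteal',[(470,136),(643,128),(475,216),(646,207)],.078)):
    uv=np.array(pts)/4.6+[110,140]; print(nm,np.round(ray('top',uv,z),4).tolist())
# scene
im=cv2.imread('pics/scene0.png');hsv=cv2.cvtColor(im,cv2.COLOR_BGR2HSV);H,S,V=[hsv[:,:,i].astype(int) for i in range(3)]
teal=(H>75)&(H<100)&(S>120)&(V>90)
for c in blobs(teal,8):
    x,y,w,h=cv2.boundingRect(c); print('Steal px',x,y,w,h,rect('scene',c,.078),rect('scene',c,.15))
dow=(H>10)&(H<30)&(S<170)&(V>130); dow[:,:150]=0;dow[:,225:]=0;dow[:225]=0;dow[290:]=0
for c in blobs(dow,20): print('dowel',cv2.boundingRect(c),rect('scene',c,.036))
m=(S<60)&(V>150)
for c in blobs(m):
    x,y,w,h=cv2.boundingRect(c)
    if 200<x<300 and 140<y<230: print('Sharp',x,y,w,h,rect('scene',c,.024))
E
```

```text
teal px 0 378 7 6 (array([-0.096,  0.811]), array([0.0227, 0.017 ]), -86.1) (array([-0.0765,  0.7665]), array([0.0216, 0.0161]), -86.1)
teal px 119 262 16 33 (array([0.2611, 0.3837]), array([0.1122, 0.0292]), 18.0) (array([0.2624, 0.3611]), array([0.1065, 0.0277]), 18.0)
teal px 214 183 36 4 (array([0.5811, 0.0299]), array([0.1211, 0.0055]), -87.0) (array([0.5659, 0.0254]), array([0.1149, 0.0052]), -87.0)
teal px 126 161 11 34 (array([0.6084, 0.382 ]), array([0.119 , 0.0301]), -1.7) (array([0.5918, 0.3594]), array([0.1129, 0.0285]), -1.7)
teal px 307 141 20 14 (array([ 0.7115, -0.2675]), array([0.0639, 0.0396]), 78.1) (array([ 0.6897, -0.2568]), array([0.0606, 0.0376]), 78.1)
dowel (300, 212, 74, 12) (array([ 0.4714, -0.3371]), array([0.2592, 0.0203]), 84.8)
tray [[0.6279, 0.2364, 0.03], [0.5633, 0.2328, 0.03], [0.6334, 0.1012, 0.03], [0.58, 0.0965, 0.03], [0.6255, 0.2474, 0.03], [0.5617, 0.2437, 0.03]]
roofteal [[0.6344, 0.0977, 0.078], [0.6399, -0.0332, 0.078], [0.5726, 0.0929, 0.078], [0.5789, -0.0354, 0.078]]
Steal px 248 274 24 23 (array([ 0.7583, -0.3138]), array([0.0692, 0.048
[... 811 characters left out ...]
ay([0.347 , 0.1262]), -54.5) (array([-0.3964,  1.0714]), array([0.3256, 0.1184]), -54.5)
Steal px 164 0 29 19 (array([-0.853 ,  1.0048]), array([0.2668, 0.1815]), -54.4) (array([-0.7249,  0.8842]), array([0.2504, 0.1703]), -54.4)
dowel (155, 231, 61, 51) (array([ 0.4779, -0.3394]), array([0.2623, 0.0265]), 84.8)
Sharp 217 203 28 15 (array([ 0.46  , -0.0853]), array([0.1084, 0.0323]), 8.0)
Sharp 237 183 26 17 (array([0.4555, 0.0336]), array([0.1084, 0.032 ]), -2.4)
Sharp 267 172 49 43 (array([0.5964, 0.1266]), array([0.2579, 0.0756]), -89.9)
Sharp 254 168 24 16 (array([0.452 , 0.1418]), array([0.1091, 0.0328]), -5.1)
Sharp 273 154 25 15 (array([0.466 , 0.2591]), array([0.1084, 0.0333]), -2.4)
```

```bash
python3 - <<'E'
from h import *
go([.470,-.378,.20],-5.2)
# foot, posts, saddles
for nm,pts,z,s,o in(('foot',[(98,105),(213,108),(205,322),(90,320)],.01,4.6,[110,140]),('saddles',[(548,287),(677,297)],.02,2.7,[110,110])):
    uv=np.array(pts)/s+o; print(nm,np.round(ray('top',uv,z),4).tolist())
E
```

```text
delta cm [-56.31 -74.07   3.17] rot [-1.000e-03  1.000e-03  1.351e+00] | clock 0.1 q6 90 w 0.0855 F [-0.8  0.2  0. ]
foot [[0.6792, 0.4063, 0.01], [0.6758, 0.3122, 0.01], [0.5028, 0.3117, 0.01], [0.5046, 0.4038, 0.01]]
saddles [[0.4769, -0.256, 0.02], [0.4628, -0.4262, 0.02]]
```

Call:
apply_moves([
  [8,[-14,-18.5,0.8],[0,0,0.16]],
  [8,[-28,-37,1.6],[0,0,0.34]],
  [8,[-56.3,-74.1,3.2],[0,0,1.35]],
  [8,[-56.3,-74.1,3.2],[0,0,1.35]],
  [8,[-56.3,-74.1,3.2],[0,0,1.35]],
  [8,[-56.3,-74.1,3.2],[0,0,1.35]],
  [8,[-56.3,-74.1,3.2],[0,0,1.35]],
  [8,[-56.3,-74.1,3.2],[0,0,1.35]],
])

```text
clock: 1.1
ee_pos: [0.3266, 0.027, 0.2142]
orientation: [[0.094, 0.996, 0.001], [0.996, -0.094, 0.0], [0.0, 0.001, -1.0]]
contact_force: [2.1, 0.2, 0.4]
grip_width: 0.0799
```

```bash
python3 -c "
from h import *
go([.470,-.378,.20],-5.2);print(observe()['qpos'],observe()['ee_pos'])"
```

```text
delta cm [-38.98  18.07   1.43] rot [ 0.001 -0.    -0.003] | clock 1.1 q6 100 w 0.0799 F [2.1 0.2 0.4]
[ 4.72931113e+00 -5.56986105e+00 -2.45099803e+01  7.10033399e+01
  1.35424784e-03  1.00103604e+02] [0.32663024 0.0270294  0.21424563]
```

Call:
apply_moves([
  [6,[-39,18.1,1.4],[0,0,0]],
  [6,[-39,18.1,1.4],[0,0,0]],
  [6,[-39,18.1,1.4],[0,0,0]],
  [6,[-39,18.1,1.4],[0,0,0]],
  [6,[-39,18.1,1.4],[0,0,0]],
  [6,[-39,18.1,1.4],[0,0,0]],
  [6,[-39,18.1,1.4],[0,0,0]],
  [6,[-39,18.1,8],[0,0,0]],
])

```text
clock: 2.1
ee_pos: [0.4763, -0.3824, 0.1406]
orientation: [[0.093, 0.996, 0.009], [0.996, -0.093, -0.008], [-0.007, 0.01, -1.0]]
contact_force: [1.0, -0.5, -1.9]
grip_width: 0.0602
```

```bash
python3 - <<'E'
from h import *
im=shot('scene','s1'); crop(im,120,320,130,300,3.8,'s1c')
im=shot('top','t1'); crop(im,280,400,180,260,6,'t1c')
go([.470,-.378,.060],-5.2);print(observe()['ee_pos'])
E
```

```text
delta cm [-0.44  0.29  7.1 ] rot [-0.01  -0.006 -0.001] | clock 2.2 q6 57 w 0.0597 F [-1.1  1.  -0. ]
[ 0.46814763 -0.37386236  0.13108786]
```

View pics/s1c.png

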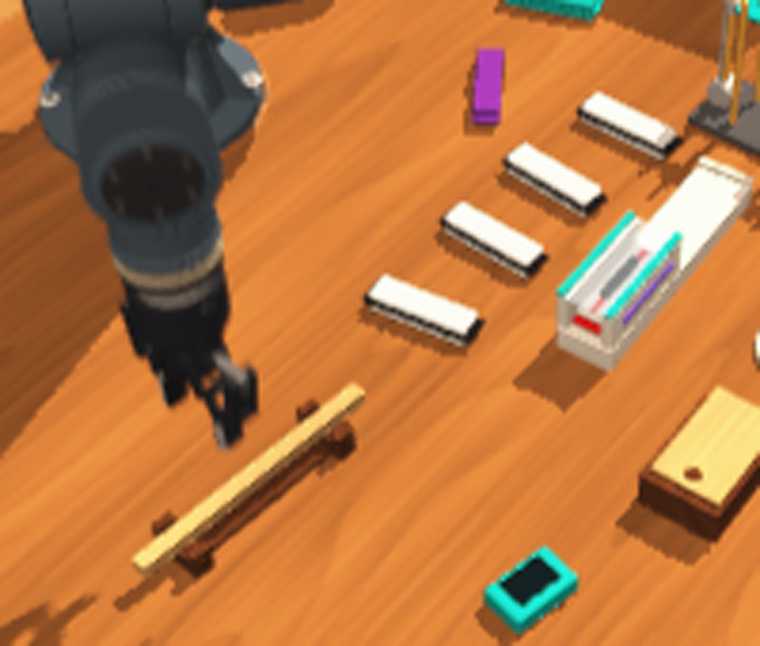

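View pics/t1c.png

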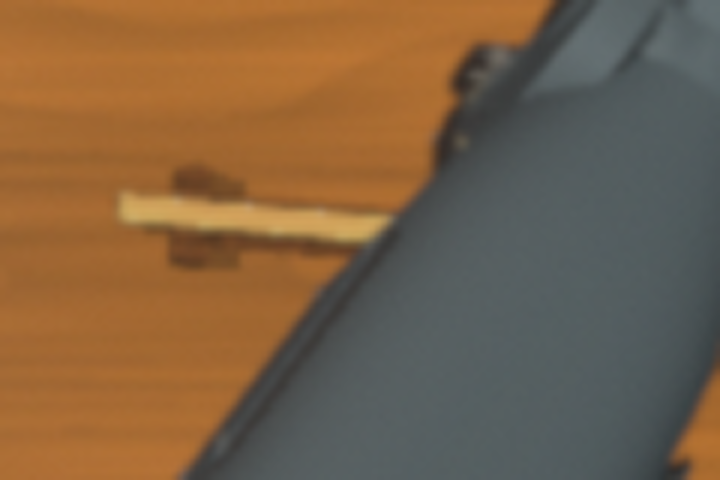

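Call:
apply_moves([
  [6,[0,0,4],[0,0,0]],
  [6,[0,0,7],[0,0,0]],
  [6,[0,0,7],[0,0,0]],
  [6,[0,0,7],[0,0,0]],
])

```text
clock: 2.7
ee_pos: [0.4725, -0.376, 0.0698]
orientation: [[0.089, 0.996, 0.002], [0.996, -0.089, -0.001], [-0.001, 0.002, -1.0]]
contact_force: [-0.7, 0.8, 1.1]
grip_width: 0.0605
```

```bash
python3 - <<'E'
from h import *
im=shot('scene','s2'); crop(im,140,240,190,300,6,'s2c')
go([.470,-.378,.015],-5.2);print(observe()['ee_pos'])
E
```

```text
delta cm [-0.19 -0.26  5.5 ] rot [0.002 0.002 0.001] | clock 2.75 q6 57 w 0.0601 F [-0.1  0.2  0.2]
[ 0.4726286  -0.37622761  0.06997235]
```

View pics/s2c.png

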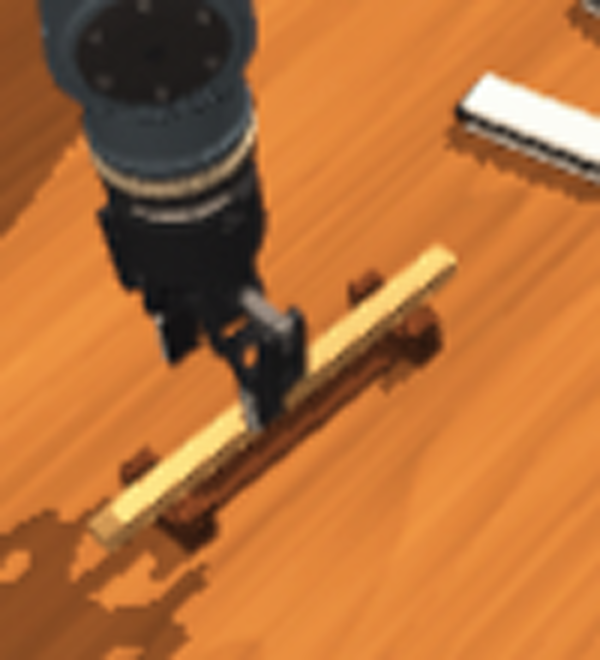

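Call:
apply_moves([
  [6,[-0.2,-0.2,3],[0,0,0]],
  [6,[-0.2,-0.2,5.5],[0,0,0]],
  [6,[-0.2,-0.2,5.5],[0,0,0]],
  [1,[-0.2,-0.2,5.5],[0,0,0]],
  [1,[-0.2,-0.2,5.5],[0,0,0]],
  [1,[-0.2,-0.2,5.5],[0,0,0]],
  [1,[-0.2,-0.2,5.5],[0,0,0]],
  [1,[-0.2,-0.2,5.5],[0,0,0]],
], force=60)

```text
clock: 3.75
ee_pos: [0.4702, -0.3781, 0.0142]
orientation: [[0.09, 0.996, 0.002], [0.996, -0.09, -0.002], [-0.001, 0.002, -1.0]]
contact_force: [-0.4, 0.2, 7.1]
grip_width: 0.0147
```

```bash
python3 - <<'E'
from h import *
go([.622,-.237,.12],3);print(observe()['ee_pos'])
E
```

```text
delta cm [ 15.4   13.87 -10.58] rot [ 0.002  0.002 -0.142] | clock 3.75 q6 56 w 0.0147 F [-0.4  0.2  7.1]
[ 0.47018836 -0.37811359  0.01419516]
```

Call:
apply_moves([
  [1,[0,0,-4],[0,0,0]],
  [1,[0,0,-8],[0,0,0]],
  [1,[0,0,-10.6],[0,0,0]],
  [1,[0,0,-10.6],[0,0,0]],
  [1,[0,0,-10.6],[0,0,0]],
])

```text
clock: 4.38
ee_pos: [0.4691, -0.3773, 0.1181]
orientation: [[0.09, 0.996, -0.001], [0.996, -0.09, 0.0], [0.0, -0.001, -1.0]]
contact_force: [0.1, -1.0, -1.0]
grip_width: 0.015
```

Call:
apply_moves([
  [1,[4,3.5,0],[0,0,-0.05]],
  [1,[8,7,0],[0,0,-0.1]],
  [1,[12,10.5,0],[0,0,-0.142]],
  [1,[15.4,13.9,0],[0,0,-0.142]],
  [1,[15.4,13.9,0],[0,0,-0.142]],
  [1,[15.4,13.9,0],[0,0,-0.142]],
])

```text
clock: 5.12
ee_pos: [0.6208, -0.2365, 0.1172]
orientation: [[-0.052, 0.999, -0.003], [0.999, 0.052, 0.001], [0.001, -0.003, -1.0]]
contact_force: [-0.4, 0.4, -0.7]
grip_width: 0.015
```

```bash
python3 - <<'E'
from h import *
im=shot('top','t2'); crop(im,180,400,130,240,3.6,'t2c')
im=shot('scene','s3'); crop(im,160,350,160,290,4,'s3c')
go([.622,-.237,.12],3);print(observe()['ee_pos'])
E
```

```text
delta cm [ 0.03  0.14 -0.2 ] rot [-0.002 -0.    -0.002] | clock 5.22 q6 66 w 0.0147 F [-0.5  0.2 -0.7]
[ 0.62057354 -0.23735299  0.11796389]
```

View pics/t2c.png

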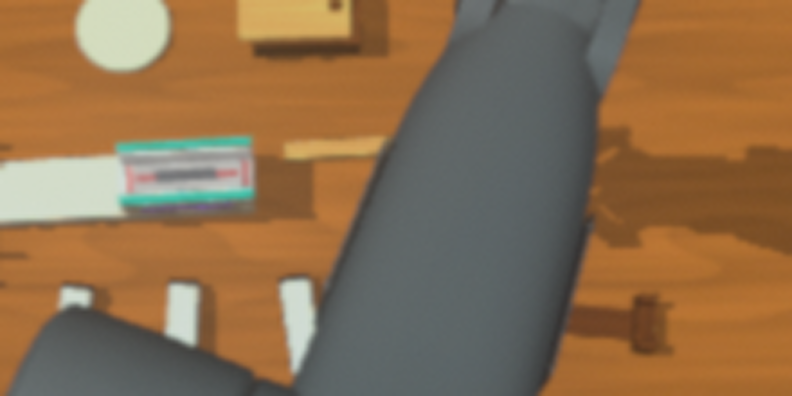

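View pics/s3c.png

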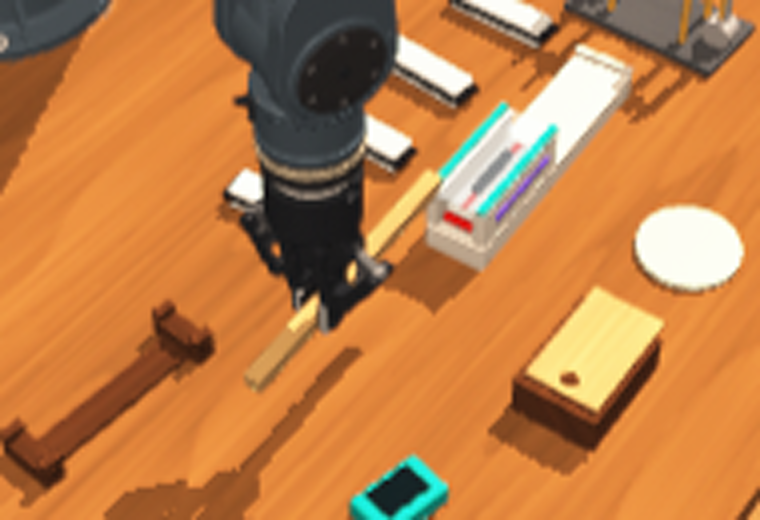

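```bash
python3 - <<'E'
from h import *
print(ray('top',[[285/3.6+180,151/3.6+130]],.14), ray('top',[[383/3.6+180,147/3.6+130]],.14))
c=np.array([.608,.030]);a=np.radians(3);ux=np.array([np.cos(a),np.sin(a)]);uy=np.array([-np.sin(a),np.cos(a)])
for p in [ray('top',[[285/3.6+180,151/3.6+130]],.14)[0][:2], ray('scene',[[436/4+160,178/4+160]],.133)[0][:2]]: print((p-c)@ux,(p-c)@uy)
im=shot('top')
hsv=cv2.cvtColor(im,cv2.COLOR_BGR2HSV);H,S,V=[hsv[:,:,i].astype(int) for i in range(3)]
dow=(H>10)&(H<30)&(S<150)&(V>130); dow[:,:252]=0;dow[:,285:]=0;dow[:160]=0;dow[182:]=0
for q in blobs(dow,8):
    P=ray('top',q.reshape(-1,2),.14)[:,:2]; print(rect('top',q,.14)); print('tunnel frame x',((P-c)@ux).min(),((P-c)@ux).max(),'y max',((P-c)@uy).max())
E
```

```text
[[ 0.61005419 -0.06542041  0.14      ]] [[ 0.61348753 -0.15570926  0.14      ]]
-0.0029425476071964847 -0.09539715023143615
0.004127367349763189 -0.09731563201626536
(array([ 0.6013, -0.108 ]), array([0.0797, 0.0442]), 89.7)
tunnel frame x -0.03765933514949489 0.006174842165409911 y max -0.09775310179529514
```

Call:
apply_moves([
  [1,[0,0.1,4],[0,0,0]],
  [1,[0,0.1,8],[0,0,0]],
  [1,[0,0.1,9.1],[0,0,0]],
  [1,[0,0.1,9.1],[0,0,0]],
  [1,[0,0.1,9.1],[0,0,0]],
])

```text
clock: 5.9
ee_pos: [0.6237, -0.2373, 0.0295]
orientation: [[-0.052, 0.999, 0.002], [0.999, 0.052, -0.001], [-0.001, 0.002, -1.0]]
contact_force: [-0.4, -0.5, -0.6]
grip_width: 0.0147
```

```bash
python3 - <<'E'
from h import *
im=shot('top','t3'); crop(im,180,400,130,240,3.6,'t3c')
im=shot('scene','s4'); crop(im,160,350,160,290,4,'s4c')
go([.622,-.237,.0275],3);print(observe()['ee_pos'])
E
```

```text
delta cm [ 0.01 -0.17  0.18] rot [ 0.002  0.001 -0.   ] | clock 6.0 q6 66 w 0.0152 F [-0.5  0.3 -1. ]
[ 0.62369241 -0.23700453  0.02935032]
```

View pics/t3c.png

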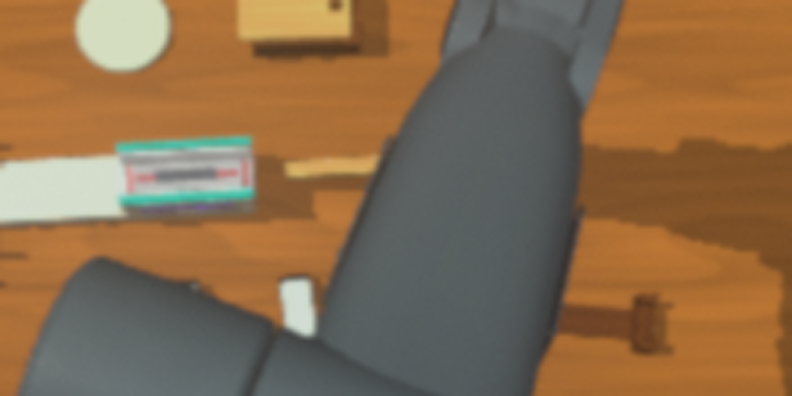

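View pics/s4c.png

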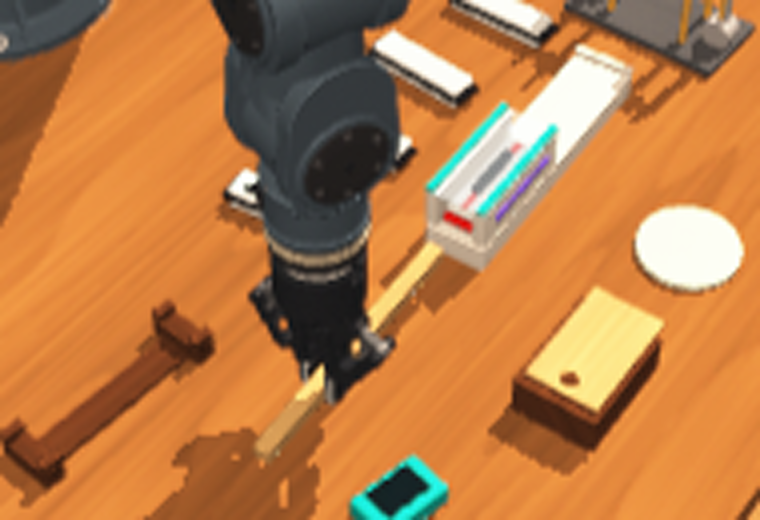

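Call:
apply_moves([
  [1,[0,-0.2,0.2],[0,0,0]],
  [1,[1,-0.2,0.2],[0,0,0]],
  [1,[2,-0.2,0.2],[0,0,0]],
  [1,[3,-0.2,0.2],[0,0,0]],
  [1,[4,-0.2,0.2],[0,0,0]],
  [1,[5,-0.2,0.2],[0,0,0]],
  [1,[6,-0.2,0.2],[0,0,0]],
], force=80)

```text
clock: 6.88
ee_pos: [0.618, -0.1773, 0.026]
orientation: [[-0.051, 0.999, 0.001], [0.999, 0.051, -0.003], [-0.003, 0.001, -1.0]]
contact_force: [0.1, -5.9, 0.1]
grip_width: 0.0138
```

```bash
python3 - <<'E'
from h import *
im=shot('top','t4'); crop(im,180,400,130,240,3.6,'t4c')
go([.622,-.237,.0275],3);print(observe()['ee_pos'])
E
```

```text
delta cm [-6.1   0.1  -0.14] rot [ 0.     0.002 -0.   ] | clock 6.92 q6 71 w 0.0142 F [ 0.9 -2.9 -0.3]
[ 0.61787131 -0.17615926  0.0259526 ]
```

View pics/t4c.png

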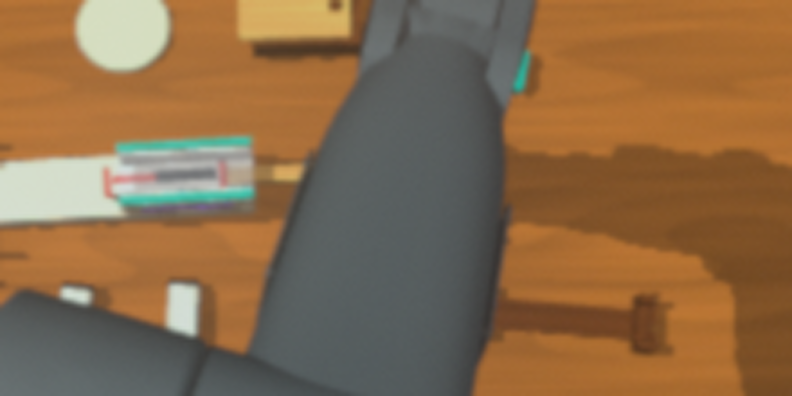

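Call:
apply_moves([
  [1,[1.3,0,-0.1],[0,0,0]],
  [1,[2.6,0,-0.1],[0,0,0]],
  [1,[3.9,0,-0.1],[0,0,0]],
  [1,[5.2,0,-0.1],[0,0,0]],
  [1,[6.5,0,-0.1],[0,0,0]],
  [1,[7.5,0,-0.1],[0,0,0]],
  [1,[8.5,0,-0.1],[0,0,0]],
  [1,[8.5,0,-0.1],[0,0,0]],
])

```text
clock: 7.92
ee_pos: [0.6132, -0.0908, 0.0267]
orientation: [[-0.053, 0.999, -0.0], [0.999, 0.053, 0.0], [0.0, -0.0, -1.0]]
contact_force: [-0.3, 0.9, -0.4]
grip_width: 0.0142
```

```bash
python3 - <<'E'
from h import *
im=shot('top','t5'); crop(im,120,340,130,240,3.6,'t5c')
im=shot('scene','s5'); crop(im,210,370,130,290,4,'s5c')
go([.622,-.237,.0275],3);print(observe()['ee_pos'])
E
```

```text
delta cm [-14.56   0.11  -0.08] rot [ 0. -0.  0.] | clock 8.03 q6 78 w 0.0146 F [ 0.5  0.  -0.4]
[ 0.61327349 -0.09169582  0.02668141]
```

View pics/t5c.png

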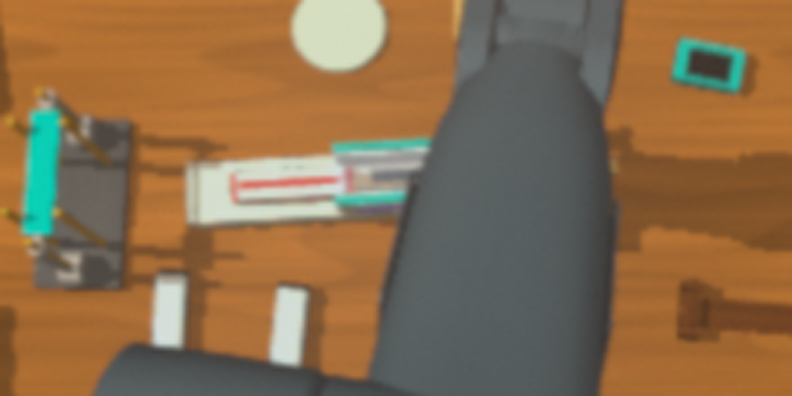

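View pics/s5c.png

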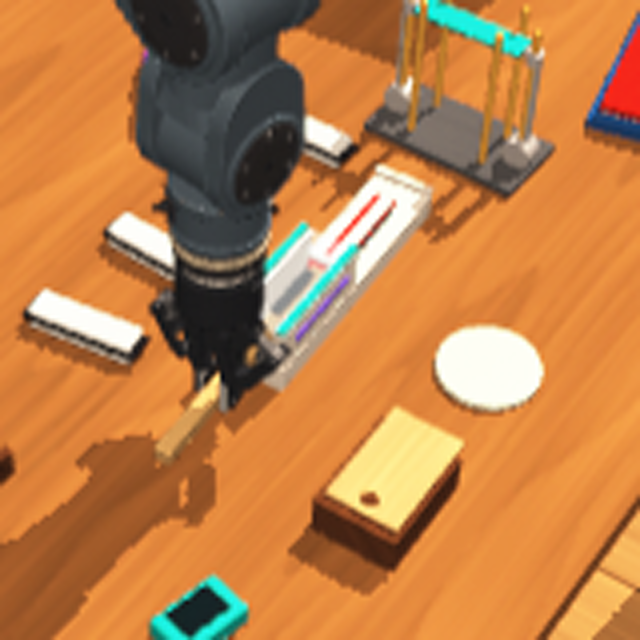

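Call:
apply_moves([
  [1,[0.8,0,0],[0,0,0]],
  [1,[1.6,0,0],[0,0,0]],
  [1,[2.3,0,0],[0,0,0]],
  [1,[2.3,0,0],[0,0,0]],
  [1,[2.3,0,0],[0,0,0]],
])

```text
clock: 8.65
ee_pos: [0.612, -0.0688, 0.0267]
orientation: [[-0.052, 0.999, 0.0], [0.999, 0.052, -0.0], [-0.0, 0.0, -1.0]]
contact_force: [-0.9, -0.8, -0.8]
grip_width: 0.0143
```

```bash
python3 - <<'E'
from h import *
im=shot('top','t6'); crop(im,120,340,130,240,3.6,'t6c')
go([.622,-.237,.0275],3);print(observe()['ee_pos'])
hsv=cv2.cvtColor(im,cv2.COLOR_BGR2HSV);H,S,V=[hsv[:,:,i].astype(int) for i in range(3)]
red=((H<6)|(H>172))&(S>70)&(V>100); red[:,:165]=0;red[:,260:]=0;red[:160]=0;red[200:]=0
c=np.array([.608,.030]);a=np.radians(3);ux=np.array([np.cos(a),np.sin(a)]);uy=np.array([-np.sin(a),np.cos(a)])
q=np.argwhere(red)[:,::-1]; P=ray('top',q,.054)[:,:2]-c; print('y',(P@uy).min(),(P@uy).max(),'x',(P@ux).mean())
E
```

```text
delta cm [-16.84   0.12  -0.09] rot [-0.  0. -0.] | clock 8.7 q6 81 w 0.0143 F [-0.2 -0.2 -0.1]
[ 0.6120156  -0.06892186  0.02663745]
y 0.07734115877740737 0.19128756204611125 x -0.0011581013837336875
```

View pics/t6c.png

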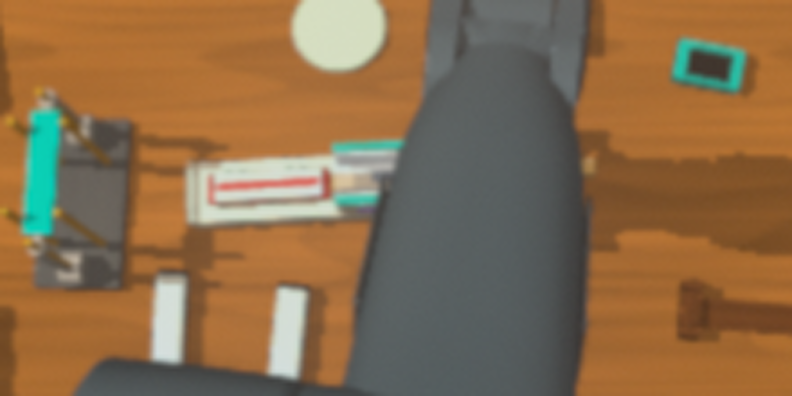

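Call:
apply_moves([
  [1,[-3,0,0],[0,0,0]],
  [1,[-6,0,0],[0,0,0]],
  [1,[-9,0,0],[0,0,0]],
  [1,[-12,0,0],[0,0,0]],
  [1,[-15,0,0],[0,0,0]],
  [1,[-17.2,0,0],[0,0,0]],
  [1,[-17.2,0,0],[0,0,0]],
])

```text
clock: 9.57
ee_pos: [0.6209, -0.2423, 0.0265]
orientation: [[-0.05, 0.999, 0.0], [0.999, 0.05, -0.0], [-0.0, 0.0, -1.0]]
contact_force: [0.6, 0.4, -0.9]
grip_width: 0.0143
```

Call:
apply_moves([
  [1,[0,0,-4],[0,0,0]],
  [1,[0,0,-8],[0,0,0]],
  [1,[0,0,-9],[0,0,0]],
  [1,[0,0,-9],[0,0,0]],
])

```text
clock: 10.07
ee_pos: [0.6212, -0.2401, 0.117]
orientation: [[-0.053, 0.999, 0.001], [0.999, 0.053, -0.0], [-0.0, 0.001, -1.0]]
contact_force: [0.6, 0.9, -1.2]
grip_width: 0.0144
```

```bash
python3 - <<'E'
from h import *
go([.470,-.378,.12],-5.2);print(observe()['ee_pos'])
E
```

```text
delta cm [-12.97 -15.82  -0.31] rot [0.001 0.    0.143] | clock 10.07 q6 66 w 0.0144 F [ 0.6  0.9 -1.2]
[ 0.62120885 -0.24011779  0.11695891]
```

Call:
apply_moves([
  [1,[-4,-5,0],[0,0,0.05]],
  [1,[-8,-9.5,0],[0,0,0.1]],
  [1,[-13,-15.9,0],[0,0,0.143]],
  [1,[-13,-15.9,0],[0,0,0.143]],
  [1,[-13,-15.9,0],[0,0,0.143]],
  [1,[-13,-15.9,0],[0,0,0.143]],
  [1,[-13,-15.9,0],[0,0,0.143]],
])

```text
clock: 10.95
ee_pos: [0.4699, -0.3777, 0.1163]
orientation: [[0.089, 0.996, -0.0], [0.996, -0.089, 0.0], [0.0, -0.0, -1.0]]
contact_force: [-0.5, 0.1, 0.5]
grip_width: 0.0143
```

```bash
python3 - <<'E'
from h import *
im=shot('scene','s6'); crop(im,120,270,190,300,5,'s6c')
im=shot('top','t7'); crop(im,280,400,180,260,6,'t7c')
go([.468,-.378,.035],-5.2);print(observe()['ee_pos'])
E
```

```text
delta cm [-0.02 -0.17  8.15] rot [-0.    -0.     0.001] | clock 11.05 q6 56 w 0.014 F [-0.5  0.2 -1.2]
[ 0.46975859 -0.37796512  0.11648313]
```

View pics/s6c.png

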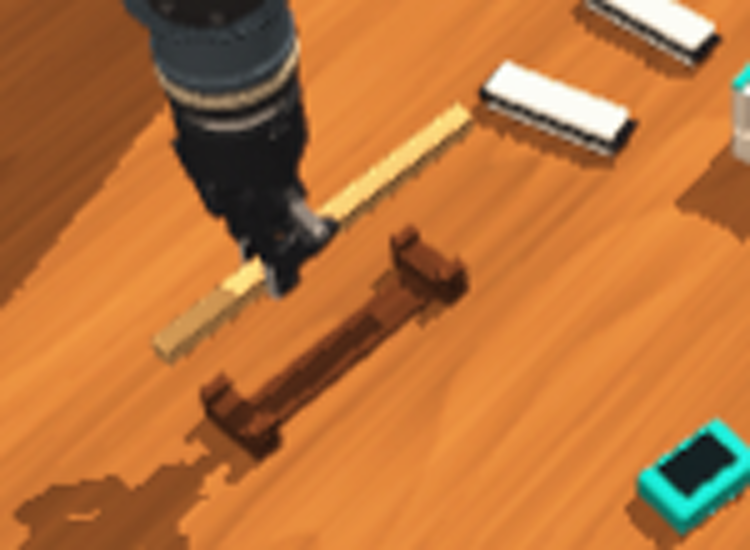

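View pics/t7c.png

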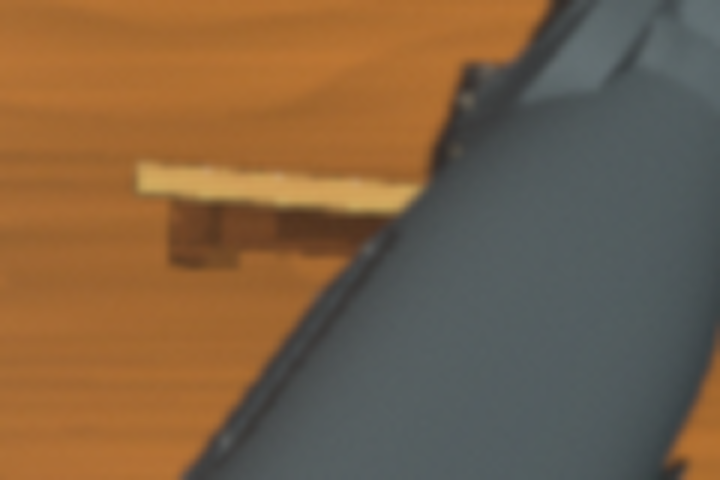

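Lower to just above, then set down at TCP z ≈ 0.0150 and open.

Call:
apply_moves([
  [1,[0,-0.1,4],[0,0,0]],
  [1,[0,-0.1,8],[0,0,0]],
  [1,[0,-0.1,9.5],[0,0,0]],
  [1,[0,-0.1,10],[0,0,0]],
  [1,[0,-0.1,10.2],[0,0,0]],
  [1,[0,-0.1,10.2],[0,0,0]],
])

```text
clock: 11.8
ee_pos: [0.4686, -0.3792, 0.0158]
orientation: [[0.091, 0.996, 0.001], [0.996, -0.091, -0.001], [-0.001, 0.001, -1.0]]
contact_force: [-0.4, 0.7, -0.7]
grip_width: 0.014
```

```bash
python3 - <<'E'
from h import *
im=shot('scene','s7'); crop(im,120,270,190,300,5,'s7c')
go([.468,-.378,.0145],-5.2);print(observe()['ee_pos'])
E
```

```text
delta cm [ 0.11 -0.06  0.12] rot [ 0.001  0.001 -0.   ] | clock 11.85 q6 56 w 0.0142 F [ 0.3 -0.3 -0.7]
[ 0.46849884 -0.37914998  0.01574424]
```

View pics/s7c.png

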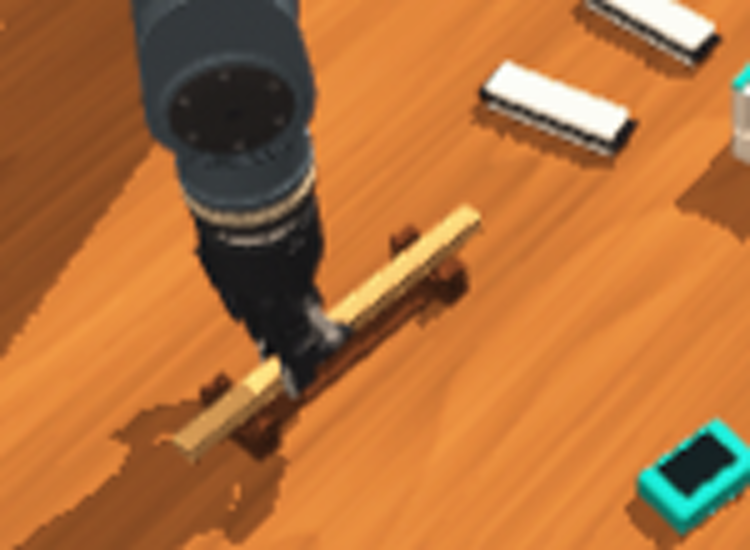

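Call:
apply_moves([
  [1.3,[0,0,0.1],[0,0,0]],
  [2.5,[0,0,0.1],[0,0,0]],
  [4,[0,0,0.1],[0,0,0]],
  [4.5,[0,0,0],[0,0,0]],
  [4.5,[0,0,-2],[0,0,0]],
  [4.5,[0,0,-6],[0,0,0]],
  [5.5,[0,0,-12],[0,0,0]],
  [5.5,[0,0,-16],[0,0,0]],
])

```text
clock: 12.85
ee_pos: [0.4683, -0.379, 0.1775]
orientation: [[0.091, 0.996, 0.002], [0.996, -0.091, -0.002], [-0.001, 0.002, -1.0]]
contact_force: [-0.1, -0.2, -0.6]
grip_width: 0.0551
```

```bash
python3 - <<'E'
from h import *
im=shot('scene','s8'); crop(im,120,270,190,300,5,'s8c')
hsv=cv2.cvtColor(im,cv2.COLOR_BGR2HSV);H,S,V=[hsv[:,:,i].astype(int) for i in range(3)]
dow=(H>10)&(H<30)&(S<170)&(V>130); dow[:,:150]=0;dow[:,225:]=0;dow[:225]=0;dow[290:]=0
for c in blobs(dow,20): print('dowel',cv2.boundingRect(c),rect('scene',c,.036))
go([.455,-.081,.16],98)
E
```

```text
dowel (155, 231, 61, 51) (array([ 0.4789, -0.3404]), array([0.264 , 0.0265]), 84.9)
delta cm [29.67 -4.2   2.07] rot [ 9.00e-03 -1.00e-03  1.34e+00] | clock 12.9 q6 56 w 0.0551 F [ 0.  -0.6  3.9]
```

View pics/s8c.png

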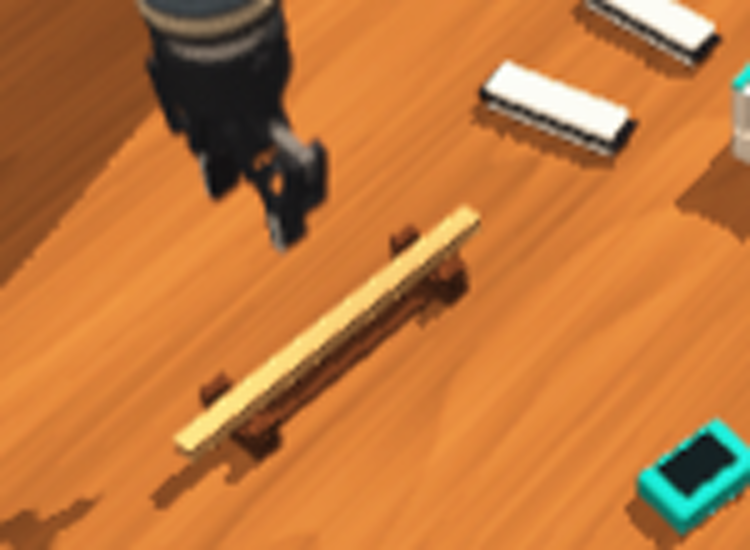

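```bash
cat >> h.py <<'E'
def go(p,yaw):
    s=observe();R0=np.array(s['orientation'])
    a=np.radians(yaw); y=np.array([np.cos(a),np.sin(a),0]);z=np.array([0,0,-1.]);x=np.cross(y,z)
    rv=Ro.from_matrix(R0.T@np.c_[x,y,z]).as_rotvec()
    q1=np.degrees(np.arctan2(p[1],p[0])); q6=q1-yaw+90
    d=R0.T@(np.array(p)-s['ee_pos'])*100
    print('pos',np.round(s['ee_pos'],4),'delta cm',np.round(d,2),'rot',np.round(rv,3),'| clock',round(s['clock'],2),'q6',round(s['qpos'][5]),'->',round(q6),'w',round(s['grip_width'],4),'F',np.round(s['contact_force'],1))
def harps(name=None):
    for n in('top','scene'):
        im=shot(n,name and name+n);hsv=cv2.cvtColor(im,cv2.COLOR_BGR2HSV)
        m=(hsv[:,:,1]<60)&(hsv[:,:,2]>(130 if n=='top' else 150))
        for c in blobs(m,60):
            k=rect(n,c,.024)
            if .25<k[0][0]<.75 and -.3<k[0][1]<.4 and .08<k[1][0]<.13 and k[1][1]<.045: print(n,cv2.boundingRect(c),*k)
E
python3 - <<'E'
from h import *
harps('h1'); go([.457,-.083,.16],98)
E
```

```text
top (194, 210, 12, 31) [0.4472 0.146 ] [0.1078 0.031 ] -5.2
top (225, 209, 11, 31) [0.4505 0.0371] [0.1073 0.0312] -3.1
top (258, 207, 13, 32) [ 0.456  -0.0812] [0.1081 0.0305] 8.4
top (162, 207, 10, 30) [0.4596 0.2649] [0.1042 0.031 ] -1.3
scene (217, 203, 28, 15) [ 0.4599 -0.085 ] [0.1083 0.0328] 8.6
scene (237, 183, 26, 17) [0.4547 0.0337] [0.1066 0.0323] -2.4
scene (254, 168, 24, 16) [0.4521 0.1418] [0.1091 0.0331] -5.3
scene (273, 154, 25, 15) [0.466  0.2591] [0.1084 0.0333] -2.4
pos [ 0.469  -0.3795  0.1772] delta cm [29.43 -3.89  1.62] rot [ 0.     0.005 -1.801] | clock 13.0 q6 56 -> -18 w 0.0548 F [ 0.2 -0.9 -0.5]
```

Call:
apply_moves([
  [6,[4,-0.5,0],[0,0,-0.18]],
  [6,[8,-1,0],[0,0,-0.36]],
  [6,[12,-1.5,0],[0,0,-0.54]],
  [6,[16,-2,0],[0,0,-0.72]],
  [6,[20,-2.5,0],[0,0,-0.9]],
  [6,[24,-3,0],[0,0,-1.08]],
  [6,[29.4,-3.9,1.6],[0,0,-1.26]],
  [6,[29.4,-3.9,1.6],[0,0,-1.44]],
], force=40)

```text
clock: 14.0
ee_pos: [0.4538, -0.0791, 0.1566]
orientation: [[-0.978, 0.21, -0.004], [0.21, 0.978, 0.001], [0.004, 0.0, -1.0]]
contact_force: [0.3, -1.3, 0.0]
grip_width: 0.0598
```

```bash
python3 - <<'E'
from h import *
go([.457,-.083,.10],98.3)
E
```

```text
pos [ 0.4538 -0.0791  0.1566] delta cm [-0.42 -0.31  5.66] rot [ 0.001 -0.004 -0.357] | clock 14.0 q6 2 -> -19 w 0.0598 F [ 0.3 -1.3  0. ]
```

Call:
apply_moves([
  [6,[-0.4,-0.3,2],[0,0,-0.18]],
  [6,[-0.4,-0.3,5.7],[0,0,-0.357]],
  [6,[-0.4,-0.3,5.7],[0,0,-0.357]],
  [6,[-0.4,-0.3,5.7],[0,0,-0.357]],
])

```text
clock: 14.5
ee_pos: [0.459, -0.0862, 0.102]
orientation: [[-0.991, -0.131, -0.001], [-0.131, 0.991, 0.0], [0.001, 0.0, -1.0]]
contact_force: [0.3, -0.8, -0.4]
grip_width: 0.0598
```

```bash
python3 - <<'E'
from h import *
im=shot('scene'); crop(im,180,290,150,240,7,'s9c')
go([.457,-.083,.004],98.3)
E
```

```text
pos [ 0.4595 -0.0863  0.1024] delta cm [0.21 0.36 9.84] rot [-0.     0.001 -0.013] | clock 14.55 q6 -18 -> -19 w 0.06 F [ 0.3 -0.4  1. ]
```

View pics/s9c.png

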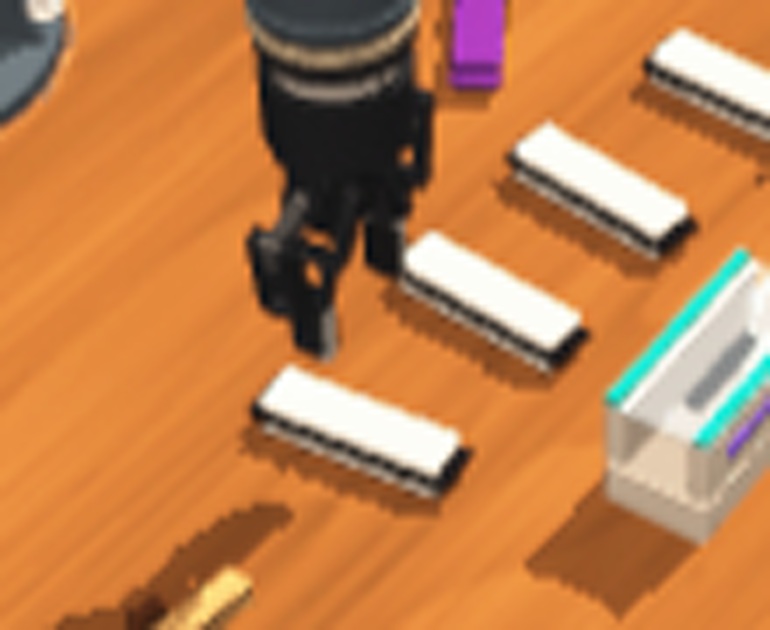

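Call:
apply_moves([
  [6,[0.2,0.3,5],[0,0,-0.013]],
  [6,[0.2,0.3,8.5],[0,0,-0.013]],
  [6,[0.2,0.3,9.7],[0,0,-0.013]],
  [6,[0.2,0.3,9.7],[0,0,-0.013]],
  [2,[0.2,0.3,9.7],[0,0,-0.013]],
  [2,[0.2,0.3,9.7],[0,0,-0.013]],
  [2,[0.2,0.3,9.7],[0,0,-0.013]],
  [2,[0.2,0.3,9.7],[0,0,-0.013]],
])

```text
clock: 15.55
ee_pos: [0.4578, -0.0836, 0.0061]
orientation: [[-0.989, -0.147, 0.003], [-0.147, 0.989, -0.0], [-0.003, -0.001, -1.0]]
contact_force: [-0.6, 0.1, 7.2]
grip_width: 0.0289
```

```bash
python3 - <<'E'
from h import *
im=shot('scene'); crop(im,180,290,150,240,7,'s10c')
go([.457,-.083,.23],98.3)
E
```

```text
pos [ 0.4578 -0.0836  0.0061] delta cm [ 1.000e-02  5.000e-02 -2.239e+01] rot [-0.001  0.002  0.003] | clock 15.6 q6 -19 -> -19 w 0.0296 F [-0.4  0.7  7.3]
```

View pics/s10c.png

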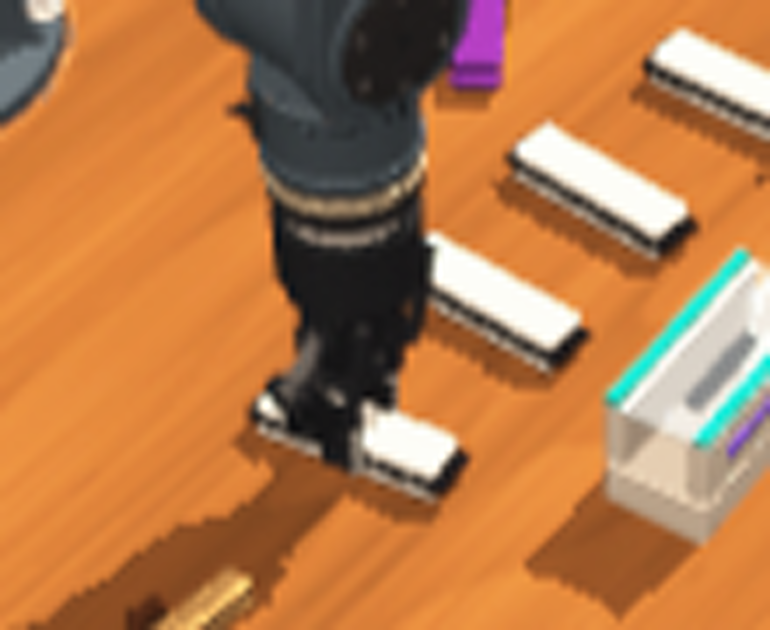

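Call:
apply_moves([
  [2,[0,0,-4],[0,0,0]],
  [2,[0,0,-9],[0,0,0]],
  [2,[0,0,-15],[0,0,0]],
  [2,[0,0,-21.4],[0,0,0]],
  [2,[0,0,-21.4],[0,0,0]],
  [2,[0,0,-21.4],[0,0,0]],
])

```text
clock: 16.35
ee_pos: [0.4565, -0.0835, 0.2189]
orientation: [[-0.989, -0.147, 0.001], [-0.147, 0.989, -0.0], [-0.001, -0.0, -1.0]]
contact_force: [0.3, 0.0, -1.6]
grip_width: 0.0293
```

```bash
python3 - <<'E'
from h import *
im=shot('scene'); crop(im,180,290,120,210,7,'s11c')
go([.5937,.3577,.22],90)
E
```

```text
pos [ 0.456  -0.0833  0.218 ] delta cm [-20.12  41.59  -0.21] rot [ 0.    -0.001  0.148] | clock 16.4 q6 -19 -> 31 w 0.0289 F [-1.3  0.2 -1.1]
```

View pics/s11c.png

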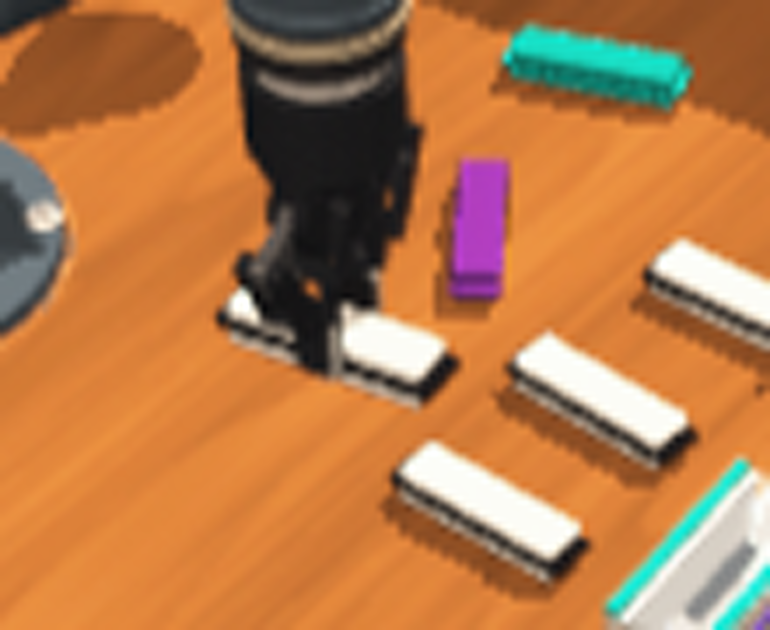

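Call:
apply_moves([
  [2,[-2.5,5,0],[0,0,0.02]],
  [2,[-5,10.5,-0.2],[0,0,0.04]],
  [2,[-7.5,15.5,-0.4],[0,0,0.06]],
  [2,[-10,21,-0.6],[0,0,0.08]],
  [2,[-12.5,26,-0.6],[0,0,0.1]],
  [2,[-15,31,-0.6],[0,0,0.12]],
  [2,[-17.5,36.2,-0.6],[0,0,0.14]],
  [2,[-20.1,41.6,-0.6],[0,0,0.147]],
])

```text
clock: 17.4
ee_pos: [0.5937, 0.3591, 0.2224]
orientation: [[-1.0, -0.001, -0.003], [-0.001, 1.0, -0.002], [0.003, -0.002, -1.0]]
contact_force: [0.9, -0.6, -1.2]
grip_width: 0.029
```

Call:
apply_moves([
  [2,[0,0,0],[0,0,0]],
  [2,[0,0,0],[0,0,0]],
  [2,[0,0,0],[0,0,0]],
])

```text
clock: 17.77
ee_pos: [0.5937, 0.3563, 0.2243]
orientation: [[-1.0, -0.0, -0.001], [-0.0, 1.0, -0.001], [0.001, -0.001, -1.0]]
contact_force: [-0.3, 0.6, -1.7]
grip_width: 0.0293
```

```bash
python3 - <<'E'
from h import *
im=shot('scene'); crop(im,270,380,80,190,6,'s12c')
im=shot('top'); crop(im,90,220,130,240,6,'t12c')
go([.5937,.3577,.22],90)
E
```

```text
pos [0.594  0.3564 0.2251] delta cm [0.03 0.13 0.51] rot [-0.  0. -0.] | clock 17.88 q6 31 -> 31 w 0.0291 F [-0.8  0.7 -1.1]
```

View pics/s12c.png

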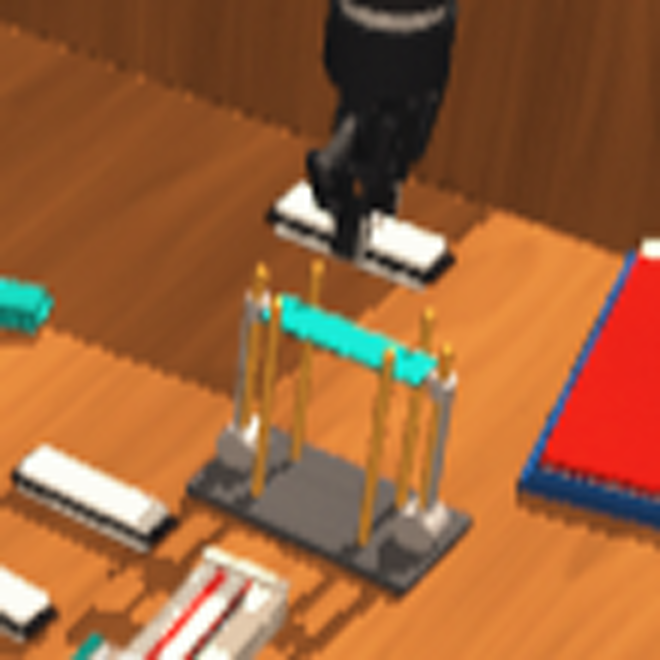

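View pics/t12c.png

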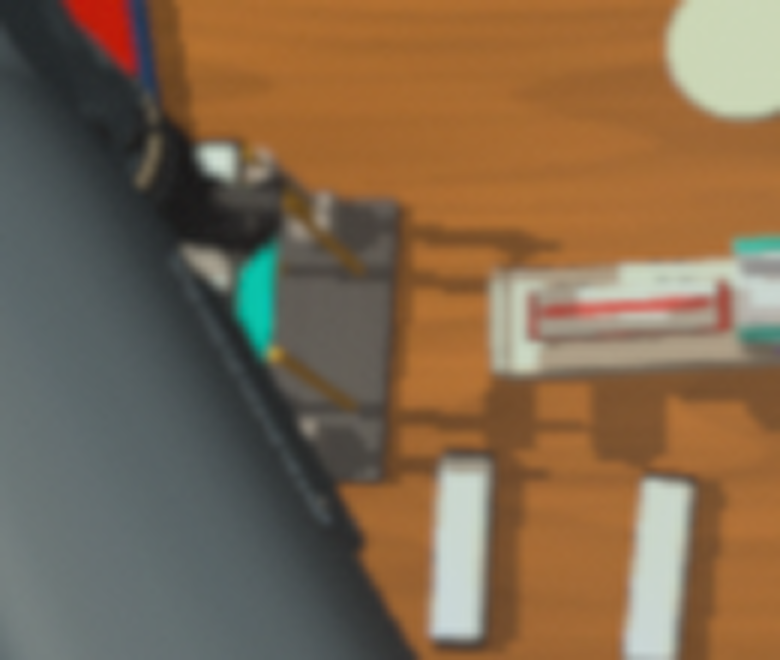

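```bash
python3 - <<'E'
from h import *
P=np.array([(262,268),(447,347),(318,264),(428,313),(278,300),(389,354)])/6+[270,80]-0.0
X=ray('scene',P,.173); print(np.round(X,4).tolist(),X.mean(0)); d=X[1]-X[0];print(np.degrees(np.arctan2(d[1],d[0])),[np.degrees(np.arctan2(*(X[i+1]-X[i])[[1,0]])) for i in(2,4)])
H=np.array([(308,185),(452,243),(430,272),(275,213)])/6+[270,80]
Y=ray('scene',H,.243);print(np.round(Y,4).tolist(),Y.mean(0))
# top view posts from tc2
T=np.array([(105,72),(82,262),(58,106),(48,224),(126,106),(117,226)])/4.6+[110,140]
Z=ray('top',T,.173);print(np.round(Z,4).tolist(),Z.mean(0))
E
```

```text
[[0.5272, 0.3604, 0.173], [0.6654, 0.3571, 0.173], [0.5544, 0.3857, 0.173], [0.6384, 0.3812, 0.173], [0.5537, 0.3368, 0.173], [0.6395, 0.3293, 0.173]] [0.59641875 0.35842045 0.173     ]
-1.3915256241235074 [np.float64(-3.036486368176568), np.float64(-4.950412400948379)]
[[0.55, 0.3675, 0.243], [0.6539, 0.3656, 0.243], [0.6577, 0.3312, 0.243], [0.5491, 0.3291, 0.243]] [0.60269329 0.34835229 0.243     ]
[[0.66, 0.3511, 0.173], [0.5216, 0.3605, 0.173], [0.6352, 0.3841, 0.173], [0.5491, 0.3865, 0.173], [0.6347, 0.3344, 0.173], [0.5473, 0.3365, 0.173]] [0.59132113 0.35884987 0.173     ]
```

```bash
python3 - <<'E'
from h import *
im=shot('scene');hsv=cv2.cvtColor(im,cv2.COLOR_BGR2HSV)
m=(hsv[:,:,1]<60)&(hsv[:,:,2]>150);m[:110]=0;m[130:]=0;m[:,:310]=0;m[:,352:]=0
q=np.argwhere(m)[:,::-1]; print(len(q))
for z in(.225,.234,.243): 
  print(z,rect('scene',q.astype(np.float32),z))
crop(im,300,365,80,140,10,'s13c')
E
```

```text
117
0.225 (array([0.5952, 0.3515]), array([0.1202, 0.1035]), -63.0)
0.234 (array([0.6008, 0.34  ]), array([0.1191, 0.1026]), -63.0)
0.243 (array([0.6063, 0.3285]), array([0.1181, 0.1017]), -63.0)
```

View pics/s13c.png

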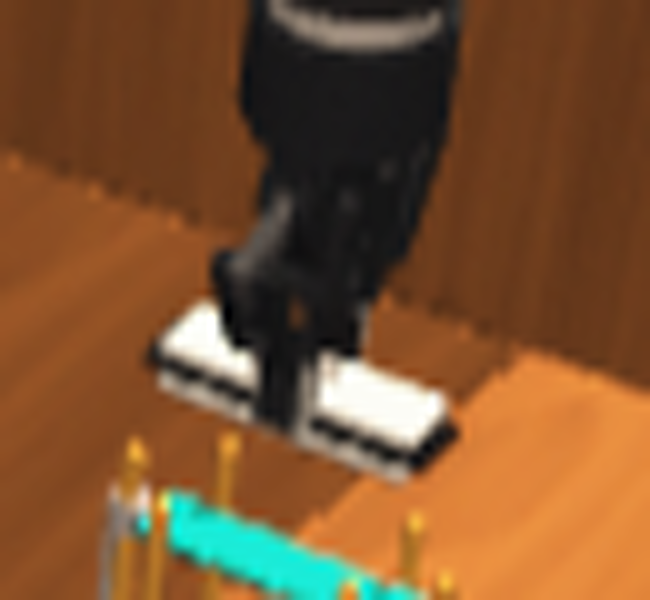

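```bash
python3 - <<'E'
from h import *
H=np.array([(200,303),(450,395),(405,450),(160,352)])/10+[300,80]
for z in(.235,.243):
  Y=ray('scene',H,z);print(np.round(Y,4).tolist(),Y.mean(0))
print(np.round(proj('scene',[[.594,.3564,.2251]]),1))
E
```

```text
[[0.5387, 0.3782, 0.235], [0.6452, 0.381, 0.235], [0.6487, 0.3407, 0.235], [0.5432, 0.3413, 0.235]] [0.59393336 0.36031731 0.235     ]
[[0.5441, 0.3676, 0.243], [0.6498, 0.3705, 0.243], [0.6532, 0.3305, 0.243], [0.5486, 0.3311, 0.243]] [0.59895988 0.34992468 0.243     ]
[[329.4 120.1]]
```

Call:
apply_moves([
  [2,[0,0.2,1.5],[0,0,0.035]],
  [2,[0,0.2,3],[0,0,0.035]],
  [2,[0,0.2,3.5],[0,0,0.035]],
  [2,[0,0.2,3.5],[0,0,0.035]],
  [2,[0,0.2,3.5],[0,0,0.035]],
], force=60)

```text
clock: 18.55
ee_pos: [0.5942, 0.3598, 0.19]
orientation: [[-0.999, 0.034, 0.0], [0.034, 0.999, 0.0], [-0.0, 0.0, -1.0]]
contact_force: [-0.0, 0.3, -1.7]
grip_width: 0.0283
```

```bash
python3 - <<'E'
from h import *
im=shot('scene'); crop(im,300,365,80,150,9,'s14c')
im=shot('top'); crop(im,90,180,130,220,7,'t14c')
go([.594,.3585,.19],88)
E
```

```text
pos [0.5943 0.3598 0.1901] delta cm [ 0.02 -0.13  0.01] rot [0.    0.001 0.001] | clock 18.65 q6 33 -> 33 w 0.0283 F [-0.6  1.6 -0.7]
```

View pics/s14c.png

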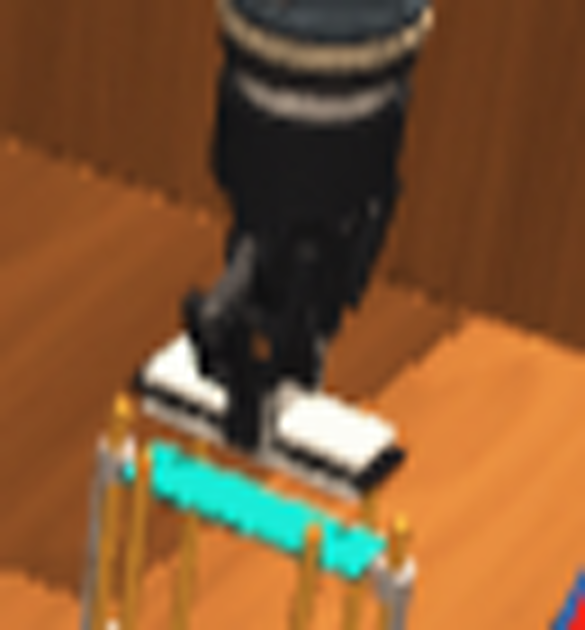

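View pics/t14c.png

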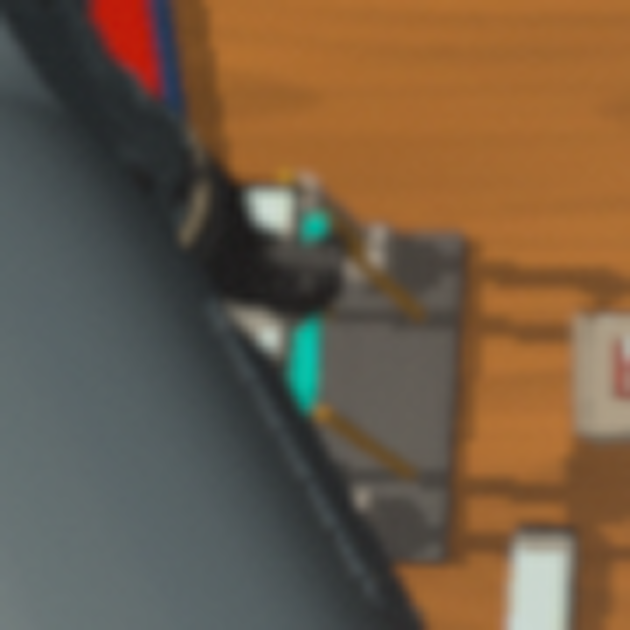

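Call:
apply_moves([
  [2,[0,-0.1,1],[0,0,0]],
  [2,[0,-0.1,1.7],[0,0,0]],
  [2,[0,-0.1,2.4],[0,0,0]],
  [2,[0,-0.1,3],[0,0,0]],
  [2,[0,-0.1,3.4],[0,0,0]],
  [2,[0,-0.1,3.7],[0,0,0]],
  [2,[0,-0.1,3.7],[0,0,0]],
])

```text
clock: 19.52
ee_pos: [0.594, 0.3587, 0.1525]
orientation: [[-0.999, 0.034, -0.0], [0.034, 0.999, -0.0], [0.0, -0.0, -1.0]]
contact_force: [0.1, -0.4, -1.3]
grip_width: 0.0284
```

```bash
python3 - <<'E'
from h import *
im=shot('scene'); crop(im,300,365,80,150,9,'s15c')
go([.594,.3585,.152],88)
E
```

```text
pos [0.594  0.3587 0.1527] delta cm [ 0.   -0.02  0.07] rot [-0.     0.     0.001] | clock 19.57 q6 33 -> 33 w 0.0288 F [-0.6  0.1 -1.2]
```

View pics/s15c.png

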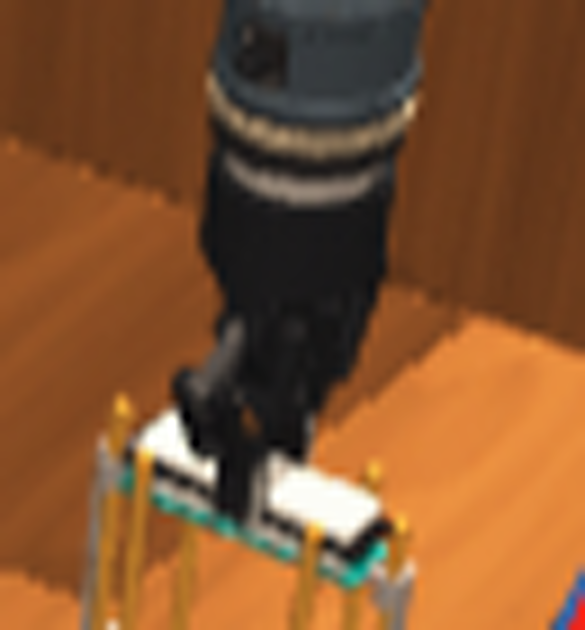

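Call:
apply_moves([
  [2,[0,0,0.7],[0,0,0]],
  [2,[0,0,1.3],[0,0,0]],
  [2,[0,0,1.3],[0,0,0]],
  [3.6,[0,0,1.3],[0,0,0]],
  [4.5,[0,0,1.3],[0,0,0]],
  [4.5,[0,0,1.3],[0,0,0]],
  [4.5,[0,0,-3],[0,0,0]],
  [4.5,[0,0,-9],[0,0,0]],
])

```text
clock: 20.58
ee_pos: [0.5932, 0.3582, 0.2423]
orientation: [[-0.999, 0.034, -0.003], [0.034, 0.999, -0.002], [0.003, -0.002, -1.0]]
contact_force: [0.8, 0.6, 0.8]
grip_width: 0.0452
```

```bash
python3 - <<'E'
from h import *
im=shot('scene'); crop(im,300,365,80,150,9,'s16c')
harps('h2'); go([.453,.0355,.20],87.4)
E
```

```text
top (194, 210, 12, 31) [0.4474 0.146 ] [0.1075 0.031 ] -5.2
top (225, 209, 10, 31) [0.4505 0.0371] [0.1073 0.0312] -3.1
top (162, 207, 10, 30) [0.4596 0.2651] [0.1042 0.031 ] -1.3
scene (237, 183, 26, 17) [0.4547 0.0337] [0.1066 0.0323] -2.4
scene (254, 168, 24, 16) [0.4521 0.1418] [0.1091 0.0331] -5.3
scene (273, 154, 25, 15) [0.466  0.2591] [0.1084 0.0333] -2.4
pos [0.5954 0.3595 0.2468] delta cm [ 13.16 -32.88   4.48] rot [0.004 0.006 0.012] | clock 20.73 q6 33 -> 7 w 0.0449 F [-0.3 -0.9 -1.4]
```

View pics/s16c.png

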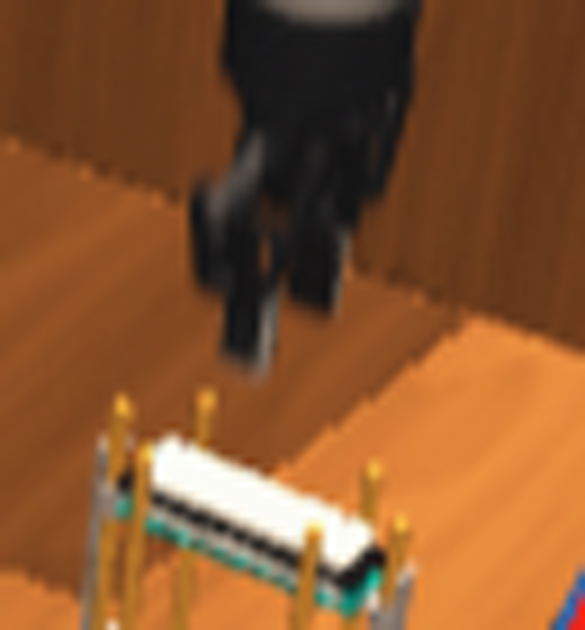

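Call:
apply_moves([
  [4.5,[2,-5,1],[0,0,0.012]],
  [5,[4,-10,2],[0,0,0.012]],
  [5,[6,-15,3],[0,0,0.012]],
  [5,[8,-20,4.5],[0,0,0.012]],
  [5,[10,-25,4.5],[0,0,0.012]],
  [6,[12,-30,6],[0,0,0.012]],
  [6,[13.2,-32.9,11],[0,0,0.012]],
  [6,[13.2,-32.9,15],[0,0,0.012]],
], force=60)

```text
clock: 21.72
ee_pos: [0.449, 0.0324, 0.0911]
orientation: [[-0.999, 0.049, -0.001], [0.049, 0.999, -0.0], [0.001, -0.0, -1.0]]
contact_force: [0.8, 1.1, 0.3]
grip_width: 0.0599
```

Call:
apply_moves([
  [6,[0,0,0],[0,0,0]],
  [6,[0,0,0],[0,0,0]],
])

```text
clock: 21.98
ee_pos: [0.4516, 0.0346, 0.0936]
orientation: [[-0.999, 0.045, 0.001], [0.045, 0.999, -0.0], [-0.001, 0.0, -1.0]]
contact_force: [0.8, -0.0, 0.7]
grip_width: 0.0602
```

```bash
python3 - <<'E'
from h import *
im=shot('scene'); crop(im,200,320,120,220,6,'s17c')
go([.4526,.0354,.006],87.3)
E
```

```text
pos [0.4521 0.0347 0.094 ] delta cm [-0.03  0.07  8.8 ] rot [0.    0.002 0.002] | clock 22.02 q6 7 -> 7 w 0.0603 F [-0.  -0.2 -0.4]
```

View pics/s17c.png

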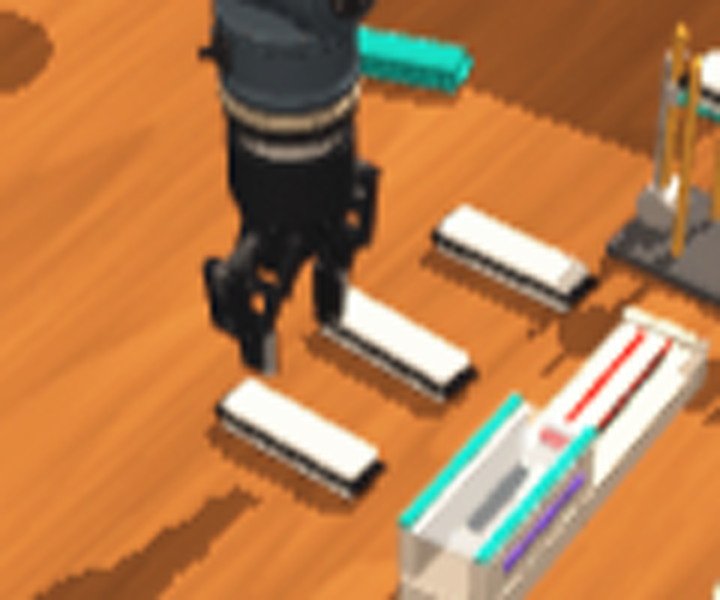

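Call:
apply_moves([
  [6,[0,0,5],[0,0,0]],
  [6,[0,0,8],[0,0,0]],
  [6,[0,0,8.7],[0,0,0]],
  [4,[0,0,8.7],[0,0,0]],
  [2,[0,0,8.7],[0,0,0]],
  [2,[0,0,8.7],[0,0,0]],
  [2,[0,0,8.7],[0,0,0]],
  [2,[0,0,8.7],[0,0,0]],
])

```text
clock: 23.02
ee_pos: [0.4523, 0.0346, 0.0073]
orientation: [[-0.999, 0.046, 0.003], [0.046, 0.999, 0.001], [-0.003, 0.001, -1.0]]
contact_force: [-0.1, 1.6, 5.2]
grip_width: 0.0288
```

Call:
apply_moves([
  [2,[0,0,-2],[0,0,0]],
  [2,[0,0,-6],[0,0,0]],
  [2,[0,0,-11],[0,0,0]],
  [2,[0,0,-16],[0,0,0]],
  [2,[0,0,-21.5],[0,0,0]],
  [2,[0,0,-21.5],[0,0,0]],
  [2,[0,0,-21.5],[0,0,0]],
])

```text
clock: 23.9
ee_pos: [0.4508, 0.0343, 0.221]
orientation: [[-0.999, 0.046, 0.001], [0.046, 0.999, -0.0], [-0.001, -0.0, -1.0]]
contact_force: [-0.6, 0.0, -2.2]
grip_width: 0.0283
```

```bash
python3 - <<'E'
from h import *
im=shot('scene'); crop(im,200,320,90,200,6,'s18c')
go([.594,.3585,.225],88)
E
```

```text
pos [0.4503 0.0342 0.2201] delta cm [-12.86  33.05  -0.5 ] rot [-0.    -0.001 -0.011] | clock 23.95 q6 7 -> 33 w 0.0289 F [ 0.2 -0.1 -2.2]
```

View pics/s18c.png

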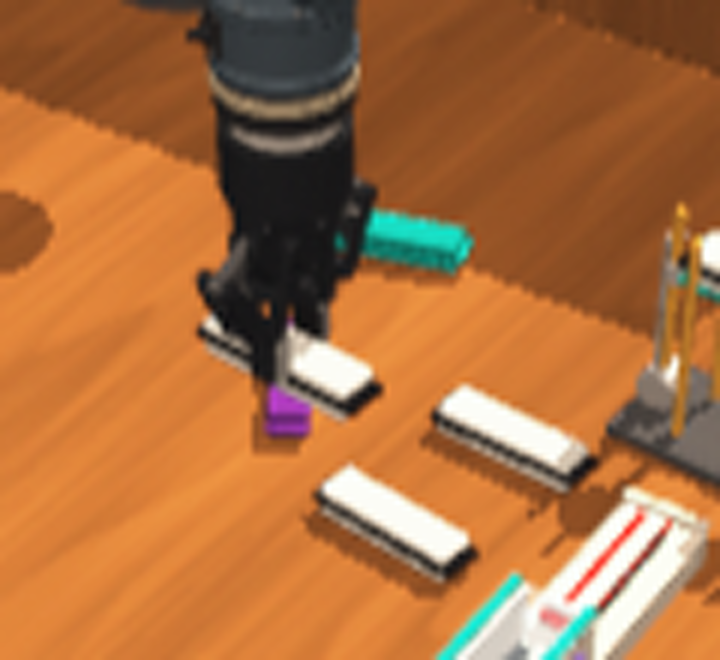

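Call:
apply_moves([
  [2,[-1.6,4,0],[0,0,0]],
  [2,[-3.2,8.2,-0.3],[0,0,0]],
  [2,[-4.8,12.4,-0.5],[0,0,0]],
  [2,[-6.4,16.5,-0.5],[0,0,0]],
  [2,[-8,20.6,-0.5],[0,0,0]],
  [2,[-9.6,24.8,-0.5],[0,0,0]],
  [2,[-11.2,29,-0.5],[0,0,-0.01]],
  [2,[-12.9,33,-0.5],[0,0,-0.01]],
])

```text
clock: 24.95
ee_pos: [0.5947, 0.3592, 0.2235]
orientation: [[-0.999, 0.035, -0.003], [0.035, 0.999, -0.002], [0.003, -0.002, -1.0]]
contact_force: [0.7, 0.5, -1.6]
grip_width: 0.0287
```

Call:
apply_moves([
  [2,[0,0,0],[0,0,0]],
  [2,[0,0,0],[0,0,0]],
  [2,[0,0,1.5],[0,0,0]],
  [2,[0,0,3],[0,0,0]],
  [2,[0,0,3],[0,0,0]],
  [2,[0,0,3],[0,0,0]],
])

```text
clock: 25.7
ee_pos: [0.5949, 0.3578, 0.1958]
orientation: [[-0.999, 0.036, 0.0], [0.036, 0.999, -0.0], [-0.0, -0.0, -1.0]]
contact_force: [-0.3, -0.1, -1.1]
grip_width: 0.0287
```

```bash
python3 - <<'E'
from h import *
im=shot('scene'); crop(im,300,365,80,150,9,'s19c')
go([.594,.3585,.155],88)
E
```

```text
pos [0.5951 0.358  0.1961] delta cm [0.11 0.05 4.11] rot [ 0.     0.001 -0.001] | clock 25.75 q6 33 -> 33 w 0.0285 F [ 0.7  0.2 -1.5]
```

View pics/s19c.png

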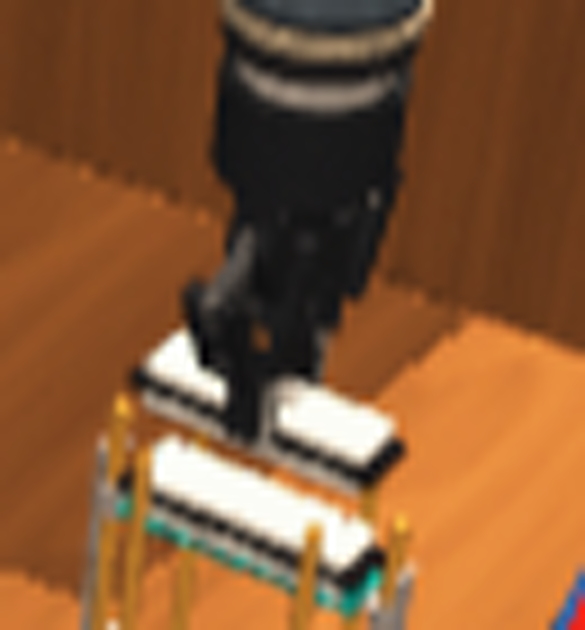

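Call:
apply_moves([
  [2,[0.1,0,1],[0,0,0]],
  [2,[0.1,0,2],[0,0,0]],
  [2,[0.1,0,3],[0,0,0]],
  [2,[0.1,0,3.8],[0,0,0]],
  [2,[0.1,0,4.5],[0,0,0]],
  [2,[0.1,0,5],[0,0,0]],
  [2,[0.1,0,5],[0,0,0]],
])

```text
clock: 26.62
ee_pos: [0.5938, 0.3581, 0.1453]
orientation: [[-0.999, 0.036, -0.0], [0.036, 0.999, -0.0], [0.0, -0.0, -1.0]]
contact_force: [-0.0, -0.5, 0.5]
grip_width: 0.0287
```

Call:
apply_moves([
  [3.6,[0,0,0],[0,0,0]],
  [4.5,[0,0,0],[0,0,0]],
  [4.5,[0,0,0],[0,0,0]],
  [4.5,[0,0,-3],[0,0,0]],
  [4.5,[0,0,-9],[0,0,0]],
  [4.5,[0,0,-9],[0,0,0]],
])

```text
clock: 27.38
ee_pos: [0.5957, 0.3592, 0.2411]
orientation: [[-0.999, 0.036, 0.007], [0.036, 0.999, 0.004], [-0.007, 0.005, -1.0]]
contact_force: [0.1, 0.4, -0.7]
grip_width: 0.0452
```

```bash
python3 - <<'E'
from h import *
im=shot('scene'); crop(im,300,365,80,150,9,'s20c')
harps('h3'); go([.4498,.144,.10],84.7)
E
```

```text
top (194, 210, 12, 31) [0.4474 0.146 ] [0.1075 0.031 ] -5.2
top (162, 207, 10, 30) [0.4596 0.2651] [0.1042 0.031 ] -1.3
scene (254, 168, 24, 16) [0.4521 0.1418] [0.1091 0.0331] -5.3
scene (273, 154, 25, 15) [0.466  0.2591] [0.1084 0.0333] -2.4
pos [0.5938 0.358  0.2351] delta cm [ 13.62 -21.9   13.52] rot [-0.    -0.     0.057] | clock 27.52 q6 33 -> 23 w 0.045 F [ 1.   0.2 -0.7]
```

View pics/s20c.png

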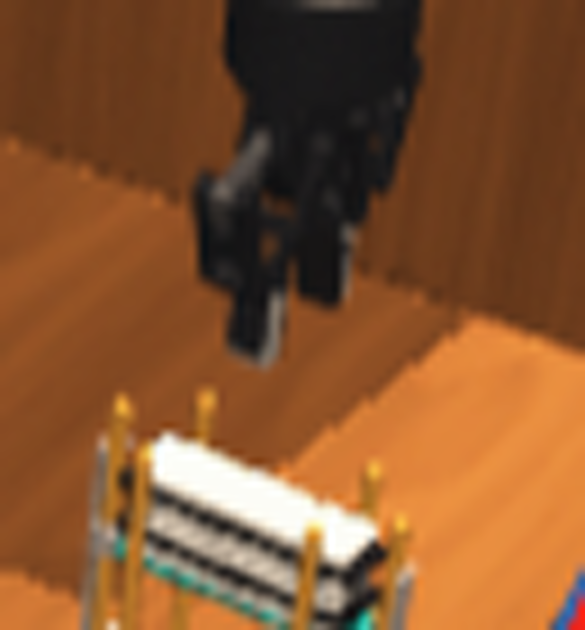

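Call:
apply_moves([
  [4.5,[3,-5,0],[0,0,0.057]],
  [5,[6,-10,0],[0,0,0.057]],
  [5,[9,-15,1],[0,0,0.057]],
  [5,[12,-20,5],[0,0,0.057]],
  [6,[13.6,-21.9,9],[0,0,0.057]],
  [6,[13.6,-21.9,13.5],[0,0,0.057]],
  [6,[13.6,-21.9,13.5],[0,0,0.057]],
  [6,[13.6,-21.9,13.5],[0,0,0.057]],
], force=60)

```text
clock: 28.52
ee_pos: [0.4507, 0.1444, 0.1014]
orientation: [[-0.996, 0.092, 0.0], [0.092, 0.996, 0.0], [-0.0, 0.0, -1.0]]
contact_force: [-0.3, -0.1, 0.6]
grip_width: 0.06
```

```bash
python3 - <<'E'
from h import *
im=shot('scene'); crop(im,200,320,120,220,6,'s21c')
go([.4498,.144,.006],84.8)
E
```

```text
pos [0.4512 0.1447 0.1019] delta cm [ 0.15 -0.08  9.59] rot [ 0.001  0.001 -0.002] | clock 28.57 q6 23 -> 23 w 0.0598 F [0.3 0.4 0.8]
```

View pics/s21c.png

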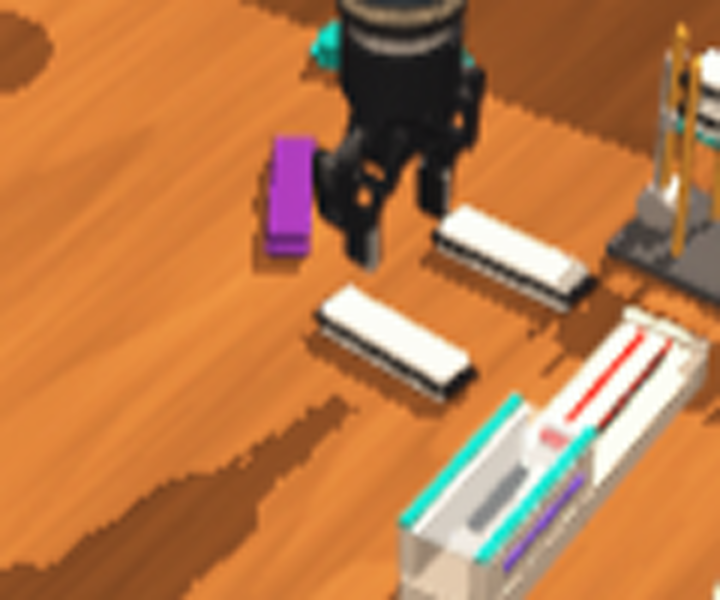

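Call:
apply_moves([
  [6,[0.1,-0.1,5],[0,0,0]],
  [6,[0.1,-0.1,8.6],[0,0,0]],
  [6,[0.1,-0.1,9.5],[0,0,0]],
  [4,[0.1,-0.1,9.5],[0,0,0]],
  [2,[0.1,-0.1,9.5],[0,0,0]],
  [2,[0.1,-0.1,9.5],[0,0,0]],
  [2,[0.1,-0.1,9.5],[0,0,0]],
  [2,[0.1,-0.1,9.5],[0,0,0]],
])

```text
clock: 29.58
ee_pos: [0.4505, 0.1437, 0.0074]
orientation: [[-0.996, 0.093, 0.003], [0.093, 0.996, 0.001], [-0.003, 0.001, -1.0]]
contact_force: [-0.5, 0.1, 7.4]
grip_width: 0.0287
```

Call:
apply_moves([
  [2,[0,0,-2],[0,0,0]],
  [2,[0,0,-6],[0,0,0]],
  [2,[0,0,-11],[0,0,0]],
  [2,[0,0,-16],[0,0,0]],
  [2,[0,0,-22],[0,0,0]],
  [2,[0,0,-22],[0,0,0]],
  [2,[0,0,-22],[0,0,0]],
])

```text
clock: 30.45
ee_pos: [0.449, 0.1431, 0.2261]
orientation: [[-0.996, 0.093, 0.001], [0.093, 0.996, 0.0], [-0.001, 0.0, -1.0]]
contact_force: [-0.1, -0.2, -1.8]
grip_width: 0.0286
```

```bash
python3 - <<'E'
from h import *
im=shot('scene'); crop(im,200,320,90,200,6,'s22c')
go([.594,.3585,.228],88)
E
```

```text
pos [0.4485 0.143  0.2252] delta cm [-12.48  22.8   -0.3 ] rot [-0.    -0.001 -0.058] | clock 30.5 q6 23 -> 33 w 0.0286 F [-0.2  1.  -2.3]
```

View pics/s22c.png

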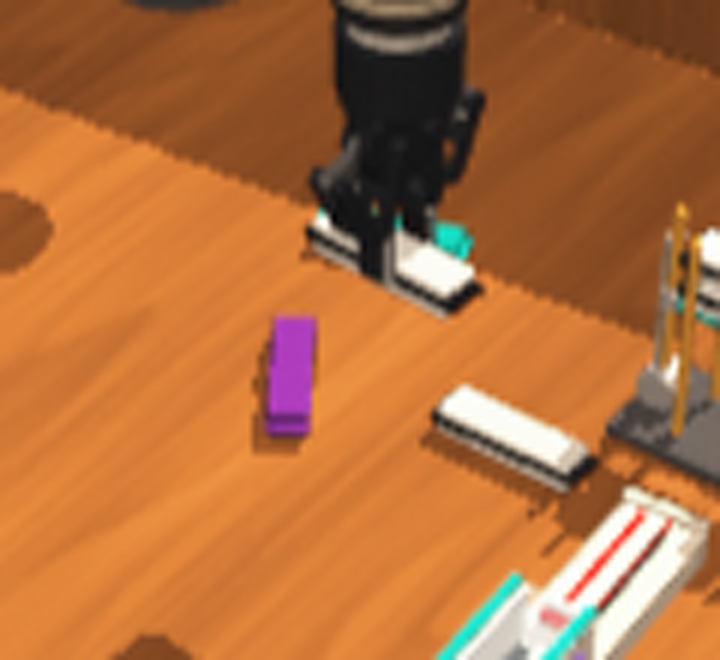

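Call:
apply_moves([
  [2,[-2,3.5,0],[0,0,0]],
  [2,[-4,7.3,-0.2],[0,0,0]],
  [2,[-6,11,-0.3],[0,0,-0.02]],
  [2,[-8,14.6,-0.3],[0,0,-0.04]],
  [2,[-10,18.3,-0.3],[0,0,-0.058]],
  [2,[-12.5,22.8,-0.3],[0,0,-0.058]],
  [2,[-12.5,22.8,-0.3],[0,0,-0.058]],
  [2,[-12.5,22.8,-0.3],[0,0,-0.058]],
])

```text
clock: 31.5
ee_pos: [0.5939, 0.3581, 0.2266]
orientation: [[-0.999, 0.035, -0.003], [0.035, 0.999, -0.002], [0.003, -0.002, -1.0]]
contact_force: [-0.7, -0.1, -2.1]
grip_width: 0.0283
```

Call:
apply_moves([
  [2,[0,0,0],[0,0,0]],
  [2,[0,0,1.5],[0,0,0]],
  [2,[0,0,3],[0,0,0]],
  [2,[0,0,3],[0,0,0]],
  [2,[0,0,3],[0,0,0]],
])

```text
clock: 32.12
ee_pos: [0.5946, 0.3586, 0.1986]
orientation: [[-0.999, 0.035, -0.0], [0.035, 0.999, -0.0], [0.0, -0.0, -1.0]]
contact_force: [-0.3, -1.0, -1.4]
grip_width: 0.0285
```

```bash
python3 - <<'E'
from h import *
im=shot('scene'); crop(im,300,365,80,150,9,'s23c')
go([.594,.3585,.148],88)
E
```

```text
pos [0.5948 0.3587 0.199 ] delta cm [ 0.08 -0.02  5.1 ] rot [0. 0. 0.] | clock 32.17 q6 33 -> 33 w 0.0284 F [-0.5 -0.2 -1.9]
```

View pics/s23c.png

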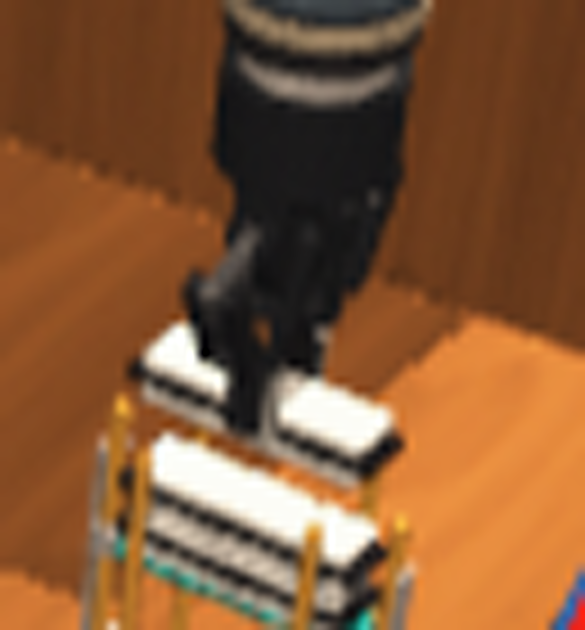

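Call:
apply_moves([
  [2,[0.1,0,1],[0,0,0]],
  [2,[0.1,0,2],[0,0,0]],
  [2,[0.1,0,3],[0,0,0]],
  [2,[0.1,0,3.8],[0,0,0]],
  [2,[0.1,0,4.5],[0,0,0]],
  [2,[0.1,0,5],[0,0,0]],
  [2,[0.1,0,5],[0,0,0]],
])

```text
clock: 33.05
ee_pos: [0.5936, 0.3586, 0.1483]
orientation: [[-0.999, 0.035, -0.0], [0.035, 0.999, -0.0], [0.0, -0.0, -1.0]]
contact_force: [-0.4, 0.1, -0.1]
grip_width: 0.0287
```

Call:
apply_moves([
  [3.6,[0,0,0],[0,0,0]],
  [4.5,[0,0,0],[0,0,0]],
  [4.5,[0,0,0],[0,0,0]],
  [4.5,[0,0,-3],[0,0,0]],
  [4.5,[0,0,-9],[0,0,0]],
  [4.5,[0,0,-9],[0,0,0]],
])

```text
clock: 33.8
ee_pos: [0.5955, 0.3597, 0.2441]
orientation: [[-0.999, 0.035, 0.007], [0.035, 0.999, 0.004], [-0.007, 0.005, -1.0]]
contact_force: [0.1, -0.1, -0.0]
grip_width: 0.045
```

```bash
python3 - <<'E'
from h import *
im=shot('scene'); crop(im,300,365,80,150,9,'s24c')
harps('h4'); go([.4628,.262,.10],88)
E
```

```text
top (162, 207, 10, 30) [0.4596 0.2651] [0.1042 0.031 ] -1.3
scene (273, 154, 25, 15) [0.466  0.2591] [0.1084 0.0333] -2.4
pos [0.5936 0.3586 0.2381] delta cm [ 12.73 -10.1   13.82] rot [-0. -0.  0.] | clock 33.95 q6 33 -> 32 w 0.0451 F [-0.1  0.1 -1. ]
```

View pics/s24c.png

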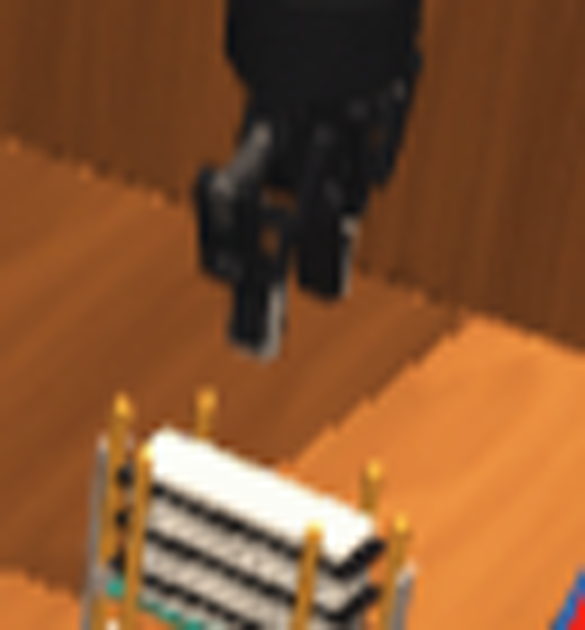

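Call:
apply_moves([
  [4.5,[3.5,-2.5,0],[0,0,0]],
  [5,[7,-5,0],[0,0,0]],
  [5,[10.5,-8,0],[0,0,0]],
  [5.5,[12.7,-10.1,4],[0,0,0]],
  [5.5,[12.7,-10.1,9],[0,0,0]],
  [5.5,[12.7,-10.1,13.8],[0,0,0]],
  [5.5,[12.7,-10.1,13.8],[0,0,0]],
  [5.5,[12.7,-10.1,13.8],[0,0,0]],
])

```text
clock: 34.95
ee_pos: [0.4636, 0.2623, 0.1015]
orientation: [[-0.999, 0.035, 0.0], [0.035, 0.999, 0.0], [-0.0, 0.0, -1.0]]
contact_force: [1.0, -0.1, 0.8]
grip_width: 0.0548
```

```bash
python3 - <<'E'
from h import *
im=shot('scene'); crop(im,220,340,100,200,6,'s25c')
go([.4628,.262,.006],88)
E
```

```text
pos [0.4641 0.2627 0.1021] delta cm [ 0.15 -0.08  9.61] rot [0.001 0.002 0.   ] | clock 35.0 q6 32 -> 32 w 0.0551 F [ 0.6 -0.8  0.6]
```

View pics/s25c.png

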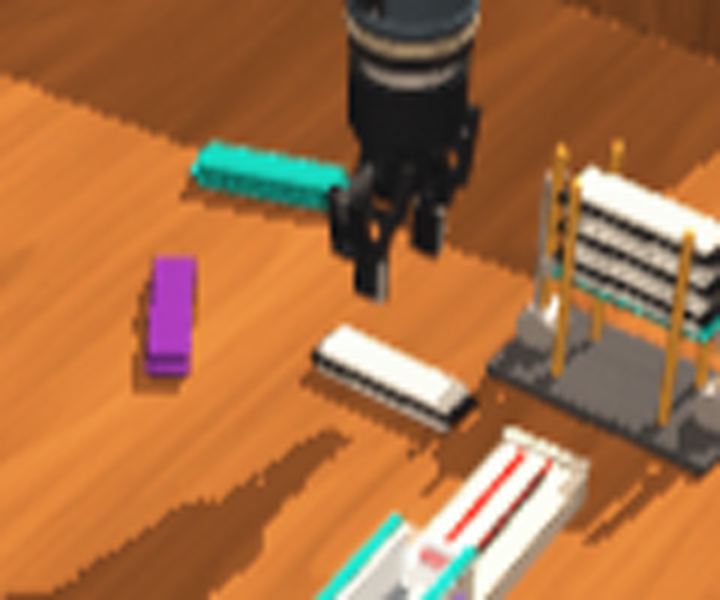

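Call:
apply_moves([
  [6,[0.1,-0.1,5],[0,0,0]],
  [6,[0.1,-0.1,8.6],[0,0,0]],
  [6,[0.1,-0.1,9.5],[0,0,0]],
  [4,[0.1,-0.1,9.5],[0,0,0]],
  [2,[0.1,-0.1,9.5],[0,0,0]],
  [2,[0.1,-0.1,9.5],[0,0,0]],
  [2,[0.1,-0.1,9.5],[0,0,0]],
  [2,[0.1,-0.1,9.5],[0,0,0]],
])

```text
clock: 36.0
ee_pos: [0.4636, 0.262, 0.0077]
orientation: [[-0.999, 0.035, 0.003], [0.035, 0.999, 0.002], [-0.003, 0.002, -1.0]]
contact_force: [-0.6, -0.2, 6.9]
grip_width: 0.0284
```

Call:
apply_moves([
  [2,[0,0,-2],[0,0,0]],
  [2,[0,0,-6],[0,0,0]],
  [2,[0,0,-11],[0,0,0]],
  [2,[0,0,-16],[0,0,0]],
  [2,[0,0,-22],[0,0,0]],
  [2,[0,0,-22.5],[0,0,0]],
  [2,[0,0,-22.5],[0,0,0]],
])

```text
clock: 36.88
ee_pos: [0.4623, 0.2612, 0.2313]
orientation: [[-0.999, 0.035, 0.001], [0.035, 0.999, 0.001], [-0.001, 0.001, -1.0]]
contact_force: [-0.8, 0.5, -2.0]
grip_width: 0.0286
```

```bash
python3 - <<'E'
from h import *
im=shot('scene'); crop(im,220,340,80,190,6,'s26c')
go([.594,.3585,.231],88)
E
```

```text
pos [0.4618 0.261  0.2302] delta cm [-12.87  10.21  -0.09] rot [-0. -0.  0.] | clock 36.92 q6 31 -> 33 w 0.0284 F [ 0.7 -0.1 -2.1]
```

View pics/s26c.png

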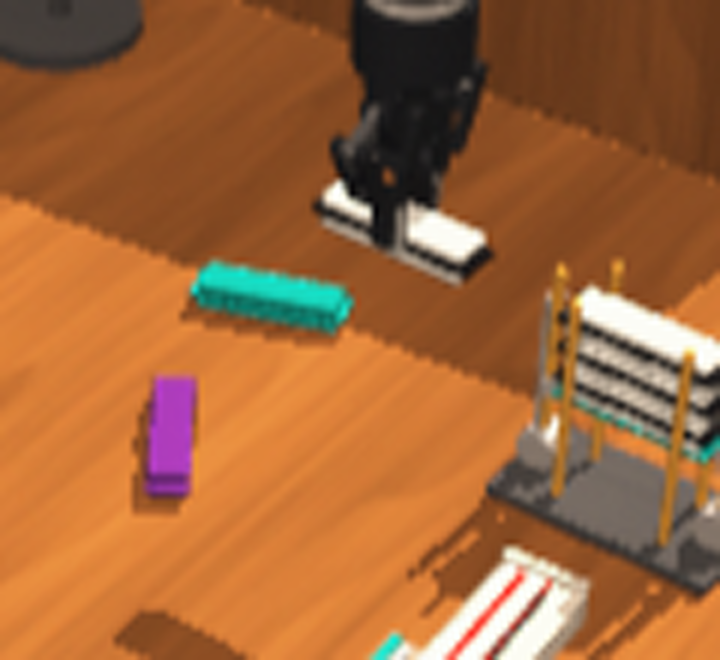

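Call:
apply_moves([
  [2,[-3,2.4,0],[0,0,0]],
  [2,[-6,4.8,0],[0,0,0]],
  [2,[-9,7.2,0],[0,0,0]],
  [2,[-11.5,9.1,0],[0,0,0]],
  [2,[-12.8,10.2,0],[0,0,0]],
  [2,[-12.8,10.2,0],[0,0,0]],
  [2,[-12.8,10.2,1.5],[0,0,0]],
  [2,[-12.8,10.2,3],[0,0,0]],
])

```text
clock: 37.92
ee_pos: [0.5929, 0.358, 0.1992]
orientation: [[-0.999, 0.035, -0.001], [0.035, 0.999, -0.001], [0.001, -0.001, -1.0]]
contact_force: [0.1, -0.3, -1.6]
grip_width: 0.0282
```

Call:
apply_moves([
  [2,[0,0,0],[0,0,0]],
  [2,[0,0,0],[0,0,0]],
])

```text
clock: 38.17
ee_pos: [0.5935, 0.3585, 0.2009]
orientation: [[-0.999, 0.035, 0.0], [0.035, 0.999, -0.0], [-0.0, -0.0, -1.0]]
contact_force: [-0.3, 0.8, -1.4]
grip_width: 0.0285
```

```bash
python3 - <<'E'
from h import *
im=shot('scene'); crop(im,300,365,80,150,9,'s27c')
go([.594,.3585,.151],88)
E
```

```text
pos [0.5937 0.3586 0.2012] delta cm [-0.03 -0.01  5.02] rot [0.    0.001 0.   ] | clock 38.23 q6 33 -> 33 w 0.0286 F [ 0.1  0.5 -1.2]
```

View pics/s27c.png

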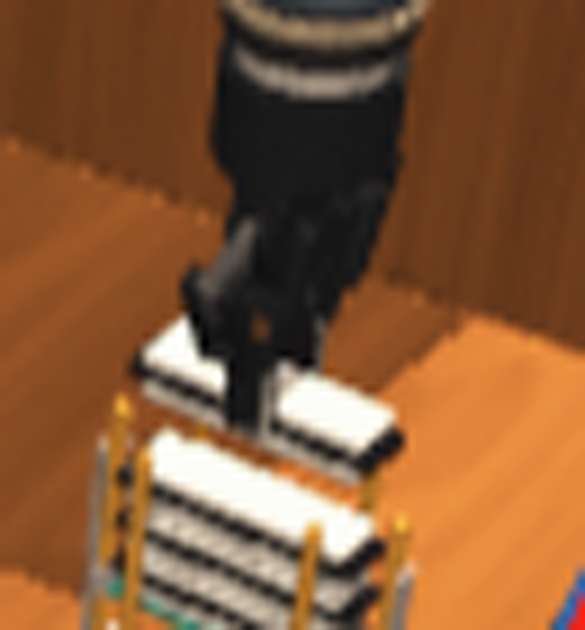

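Call:
apply_moves([
  [2,[0,0,1],[0,0,0]],
  [2,[0,0,2],[0,0,0]],
  [2,[0,0,3],[0,0,0]],
  [2,[0,0,3.8],[0,0,0]],
  [2,[0,0,4.5],[0,0,0]],
  [2,[0,0,4.9],[0,0,0]],
  [2,[0,0,4.9],[0,0,0]],
])

```text
clock: 39.1
ee_pos: [0.5936, 0.3586, 0.1514]
orientation: [[-0.999, 0.035, -0.0], [0.035, 0.999, -0.0], [0.0, -0.0, -1.0]]
contact_force: [-1.2, -0.4, -0.7]
grip_width: 0.0284
```

Call:
apply_moves([
  [3.6,[0,0,0],[0,0,0]],
  [4.5,[0,0,0],[0,0,0]],
  [4.5,[0,0,0],[0,0,0]],
  [4.5,[0,0,-3],[0,0,0]],
  [4.5,[0,0,-9],[0,0,0]],
  [4.5,[0,0,-9],[0,0,0]],
])

```text
clock: 39.85
ee_pos: [0.5954, 0.3597, 0.2471]
orientation: [[-0.999, 0.035, 0.007], [0.035, 0.999, 0.004], [-0.007, 0.005, -1.0]]
contact_force: [-0.2, -0.2, -0.4]
grip_width: 0.0453
```

```bash
python3 - <<'E'
from h import *
im=shot('scene'); crop(im,300,365,80,150,9,'s28c'); crop(im,260,340,130,230,6,'s28r')
for n in('top','scene'):
    im=shot(n);hsv=cv2.cvtColor(im,cv2.COLOR_BGR2HSV);H,S,V=[hsv[:,:,i].astype(int) for i in range(3)]
    m=((H<6)|(H>172))&(S>70)&(V>100); 
    if n=='top': m[:,:165]=0;m[:,260:]=0;m[:160]=0;m[200:]=0
    else: m[:,:270]=0;m[:,330:]=0;m[:165]=0;m[230:]=0
    for c in blobs(m,3): print(n,cv2.boundingRect(c),rect(n,c,.054))
    q=np.argwhere(m)[:,::-1].astype(np.float32);print(rect(n,q,.054))
    if n=='top': crop(im,150,260,150,220,7,'t28r')
go([.600,.163,.15],3)
E
```

```text
top (178, 179, 30, 5) (array([0.6   , 0.1694]), array([0.1033, 0.0081]), -86.0)
(array([0.598 , 0.1641]), array([0.1134, 0.0216]), -89.0)
scene (290, 191, 5, 4) (array([0.6049, 0.0949]), array([0.0178, 0.0088]), -0.3)
scene (294, 175, 13, 15) (array([0.6017, 0.1635]), array([0.0926, 0.0054]), -86.7)
(array([0.6099, 0.1508]), array([0.1208, 0.0271]), 89.7)
pos [0.5936 0.3586 0.2411] delta cm [ -1.32 -19.52   9.12] rot [-0.    -0.     1.484] | clock 40.0 q6 33 -> 102 w 0.0451 F [-0.   0.8 -0.7]
```

View pics/s28c.png

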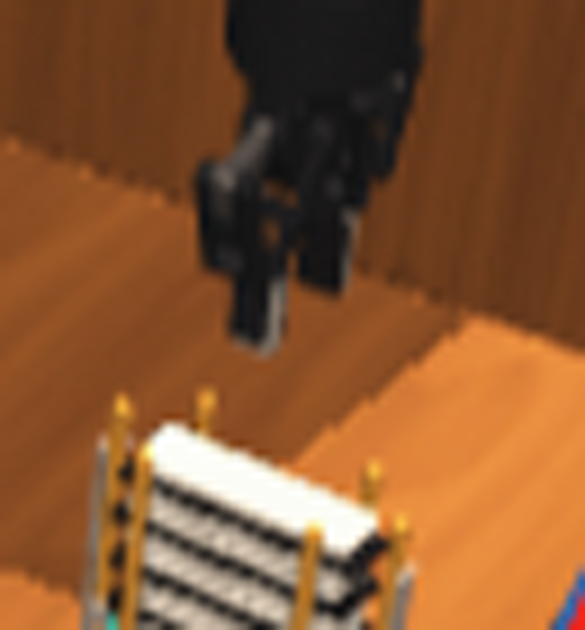

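View pics/s28r.png

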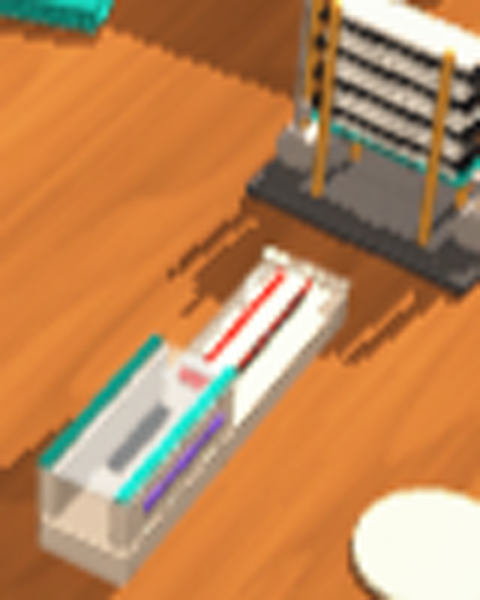

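View pics/t28r.png

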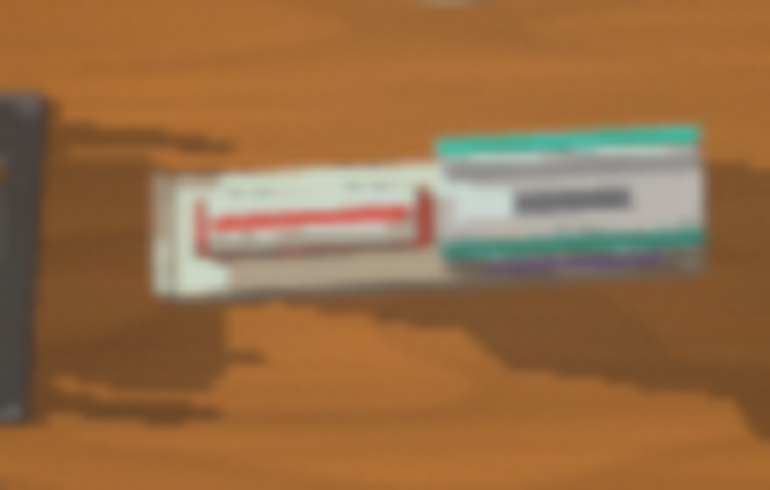

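Call:
apply_moves([
  [4.5,[-0.1,-3,0],[0,0,0.18]],
  [4.5,[-0.3,-6,0],[0,0,0.36]],
  [5,[-0.5,-9,0],[0,0,0.54]],
  [5,[-0.7,-12,0],[0,0,0.72]],
  [5,[-1,-15,0],[0,0,0.9]],
  [5.5,[-1.2,-17.5,2],[0,0,1.08]],
  [5.5,[-1.3,-19.3,6],[0,0,1.26]],
  [5.5,[-1.3,-19.3,10],[0,0,1.44]],
])

```text
clock: 41.0
ee_pos: [0.5991, 0.1637, 0.1394]
orientation: [[-0.088, 0.996, -0.002], [0.996, 0.088, -0.001], [-0.001, -0.002, -1.0]]
contact_force: [0.2, 0.2, -0.0]
grip_width: 0.0549
```

Call:
apply_moves([
  [5.5,[0,0,0],[0,0,0]],
  [5.5,[0,0,0],[0,0,0]],
])

```text
clock: 41.25
ee_pos: [0.6001, 0.1656, 0.1423]
orientation: [[-0.1, 0.995, 0.0], [0.995, 0.1, -0.0], [-0.0, 0.0, -1.0]]
contact_force: [0.6, -0.1, 0.2]
grip_width: 0.0547
```

```bash
python3 - <<'E'
from h import *
im=shot('scene'); crop(im,250,370,90,210,5,'s29c')
go([.6005,.165,.08],3.5)
E
```

```text
pos [0.6007 0.1658 0.143 ] delta cm [-0.08 -0.03  6.3 ] rot [ 0.002 -0.     0.039] | clock 41.3 q6 100 -> 102 w 0.0549 F [ 0.2 -0.2  0.3]
```

View pics/s29c.png

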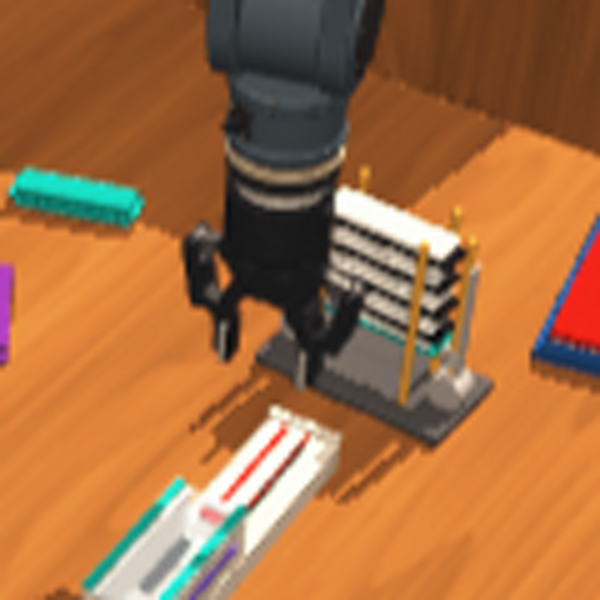

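Call:
apply_moves([
  [5.5,[-0.1,0,4],[0,0,0.039]],
  [5.5,[-0.1,0,8],[0,0,0.039]],
  [5.5,[-0.1,0,8],[0,0,0.039]],
  [5.5,[-0.1,0,8],[0,0,0.039]],
])

```text
clock: 41.8
ee_pos: [0.6013, 0.1649, 0.0638]
orientation: [[-0.058, 0.998, 0.003], [0.998, 0.058, 0.001], [0.0, 0.003, -1.0]]
contact_force: [-0.1, -0.3, 0.9]
grip_width: 0.0553
```

```bash
python3 - <<'E'
from h import *
im=shot('scene'); crop(im,260,340,120,210,6.5,'s30c')
im=shot('top'); crop(im,150,260,150,220,7,'t30c')
go([.6005,.165,.037],3.5)
E
```

```text
pos [0.6015 0.1648 0.064 ] delta cm [ 0.02 -0.11  2.7 ] rot [ 0.003 -0.001 -0.003] | clock 41.9 q6 102 -> 102 w 0.055 F [ 0.9  0.3 -0.3]
```

View pics/s30c.png

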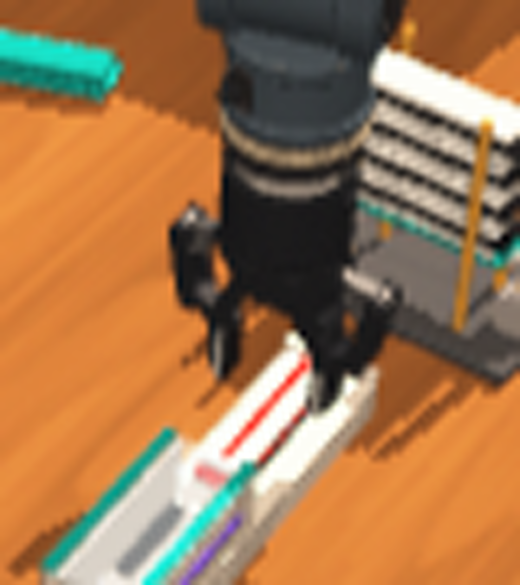

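View pics/t30c.png

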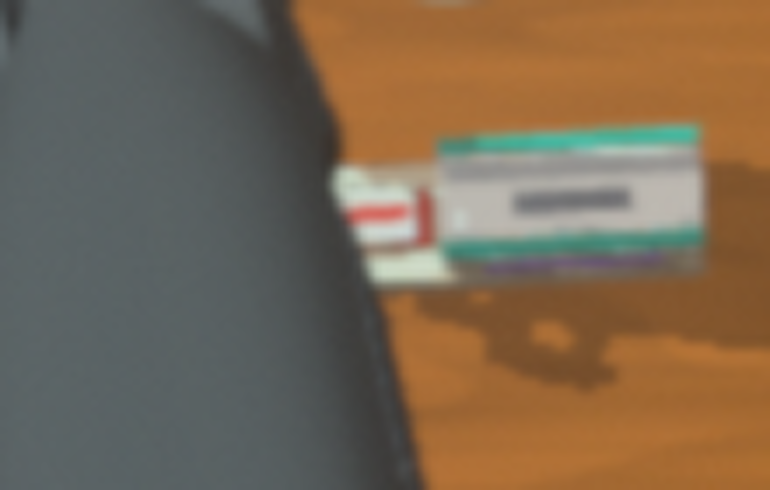

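Descend and grip.

Call:
apply_moves([
  [5.5,[0,-0.1,1.3],[0,0,0]],
  [5.5,[0,-0.1,2.6],[0,0,0]],
  [5.5,[0,-0.1,2.6],[0,0,0]],
  [4,[0,-0.1,2.6],[0,0,0]],
  [2,[0,-0.1,2.6],[0,0,0]],
  [2,[0,-0.1,2.6],[0,0,0]],
  [2,[0,-0.1,2.6],[0,0,0]],
  [2,[0,-0.1,2.6],[0,0,0]],
])

```text
clock: 42.9
ee_pos: [0.5994, 0.1643, 0.036]
orientation: [[-0.057, 0.998, 0.001], [0.998, 0.057, 0.0], [0.0, 0.001, -1.0]]
contact_force: [0.4, 0.1, 5.1]
grip_width: 0.0285
```

```bash
python3 - <<'E'
from h import *
im=shot('scene'); crop(im,260,340,120,210,6.5,'s31c')
go([.6005,.165,.240],3.5)
E
```

```text
pos [0.5994 0.1643 0.0361] delta cm [  0.06   0.13 -20.39] rot [ 0.001 -0.    -0.004] | clock 42.95 q6 102 -> 102 w 0.0288 F [ 0.3 -0.9  6. ]
```

View pics/s31c.png

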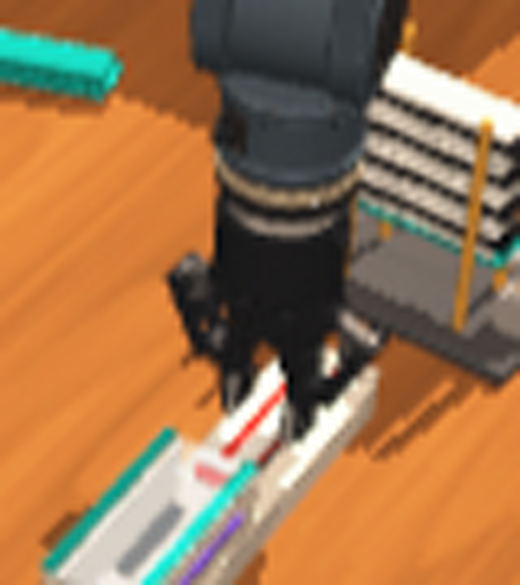

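Call:
apply_moves([
  [2,[0,0,-2],[0,0,0]],
  [2,[0,0,-6],[0,0,0]],
  [2,[0,0,-11],[0,0,0]],
  [2,[0,0,-16],[0,0,0]],
  [2,[0,0,-20.4],[0,0,0]],
  [2,[0,0,-20.4],[0,0,0]],
  [2,[0,0,-20.4],[0,0,0]],
])

```text
clock: 43.82
ee_pos: [0.5986, 0.1642, 0.2385]
orientation: [[-0.057, 0.998, -0.002], [0.998, 0.057, -0.001], [-0.0, -0.002, -1.0]]
contact_force: [-0.5, 0.4, -1.8]
grip_width: 0.0289
```

```bash
python3 - <<'E'
from h import *
im=shot('scene'); crop(im,260,360,80,180,6,'s32c')
go([.594,.3585,.235],88)
E
```

```text
pos [0.5983 0.1641 0.2379] delta cm [19.43  0.67  0.28] rot [-3.000e-03 -1.000e-03 -1.479e+00] | clock 43.88 q6 102 -> 33 w 0.029 F [ 0.1  0.6 -1.1]
```

View pics/s32c.png

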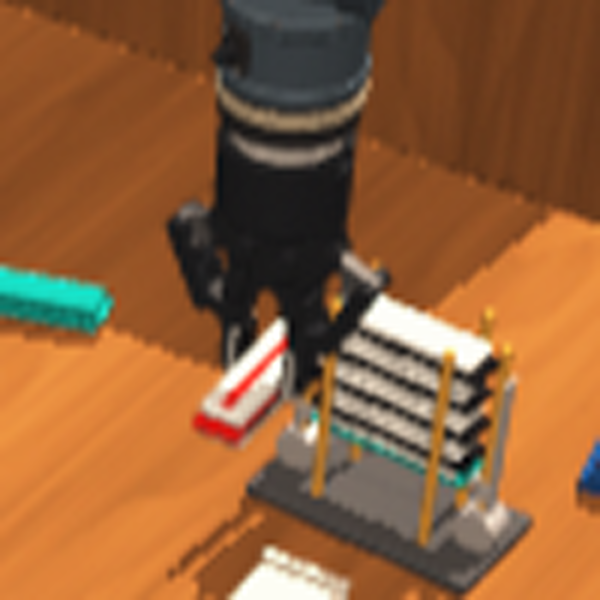

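Call:
apply_moves([
  [2,[2,0,0],[0,0,-0.18]],
  [2,[4.5,0.1,0],[0,0,-0.36]],
  [2,[7,0.2,0],[0,0,-0.54]],
  [2,[9.5,0.3,0],[0,0,-0.72]],
  [2,[12,0.4,0],[0,0,-0.9]],
  [2,[14.5,0.5,0],[0,0,-1.08]],
  [2,[17,0.6,0],[0,0,-1.26]],
  [2,[19.4,0.7,0.1],[0,0,-1.44]],
])

```text
clock: 44.88
ee_pos: [0.5944, 0.3589, 0.2365]
orientation: [[-0.998, 0.068, -0.003], [0.068, 0.998, -0.002], [0.003, -0.002, -1.0]]
contact_force: [0.6, 0.7, -1.4]
grip_width: 0.0286
```

Call:
apply_moves([
  [2,[0,0,0],[0,0,-0.039]],
  [2,[0,0,0],[0,0,-0.039]],
  [2,[0,0,0],[0,0,-0.039]],
  [2,[0,0,0],[0,0,-0.039]],
])

```text
clock: 45.38
ee_pos: [0.595, 0.3579, 0.2383]
orientation: [[-0.999, 0.036, -0.001], [0.036, 0.999, -0.0], [0.001, -0.0, -1.0]]
contact_force: [0.4, -1.1, -1.5]
grip_width: 0.0284
```

```bash
python3 - <<'E'
from h import *
im=shot('scene'); crop(im,300,365,80,150,9,'s33c')
go([.594,.3585,.20],88)
E
```

```text
pos [0.595  0.358  0.2385] delta cm [0.1  0.05 3.85] rot [-0.    -0.    -0.001] | clock 45.42 q6 33 -> 33 w 0.0286 F [ 0.4  0.1 -1.5]
```

View pics/s33c.png

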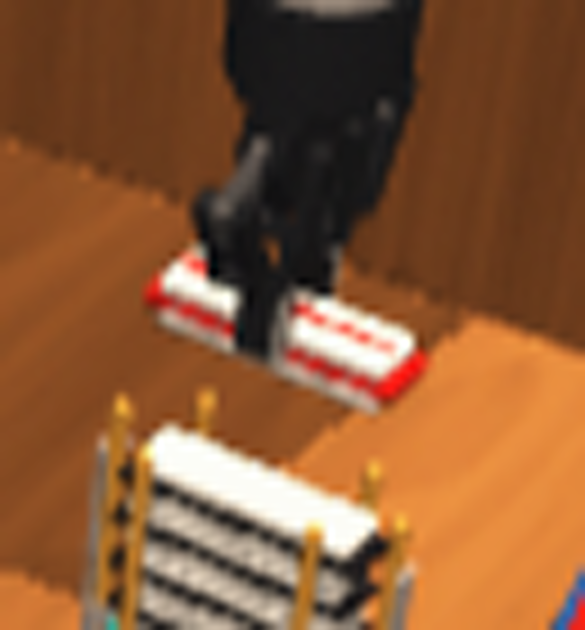

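Call:
apply_moves([
  [2,[0.2,0,1.5],[0,0,0]],
  [2,[0.2,0,3],[0,0,0]],
  [2,[0.2,0,3.6],[0,0,0]],
  [2,[0.2,0,3.6],[0,0,0]],
  [2,[0.2,0,3.6],[0,0,0]],
])

```text
clock: 46.05
ee_pos: [0.5932, 0.3585, 0.2031]
orientation: [[-0.999, 0.035, 0.001], [0.035, 0.999, 0.0], [-0.001, 0.0, -1.0]]
contact_force: [-0.0, -0.2, -1.7]
grip_width: 0.0287
```

```bash
python3 - <<'E'
from h import *
im=shot('scene'); crop(im,300,365,80,150,9,'s34c')
go([.593,.3585,.154],88)
E
```

```text
pos [0.5932 0.3586 0.2032] delta cm [ 0.03 -0.01  4.92] rot [0.    0.001 0.   ] | clock 46.1 q6 33 -> 33 w 0.0286 F [-0.4  0.3 -2.6]
```

View pics/s34c.png

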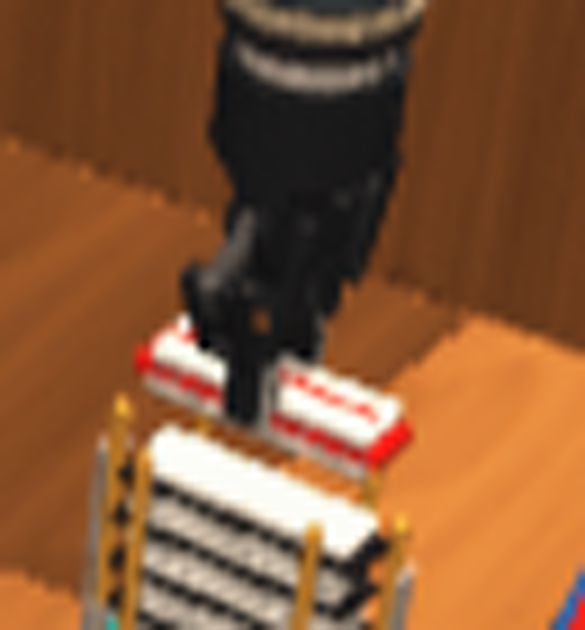

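Call:
apply_moves([
  [2,[0.2,0,1],[0,0,0]],
  [2,[0.2,0,2],[0,0,0]],
  [2,[0.2,0,3],[0,0,0]],
  [2,[0.2,0,3.8],[0,0,0]],
  [2,[0.2,0,4.4],[0,0,0]],
  [2,[0.2,0,4.9],[0,0,0]],
  [2,[0.2,0,4.9],[0,0,0]],
])

```text
clock: 46.98
ee_pos: [0.5909, 0.3584, 0.1533]
orientation: [[-0.999, 0.035, -0.0], [0.035, 0.999, -0.0], [0.0, -0.0, -1.0]]
contact_force: [-0.9, -0.5, -0.1]
grip_width: 0.0286
```

Call:
apply_moves([
  [3.6,[0,0,0],[0,0,0]],
  [4.5,[0,0,0],[0,0,0]],
  [4.5,[0,0,0],[0,0,0]],
  [4.5,[0,0,-3],[0,0,0]],
  [4.5,[0,0,-9],[0,0,0]],
  [4.5,[0,0,-9],[0,0,0]],
])

```text
clock: 47.72
ee_pos: [0.5927, 0.3596, 0.2491]
orientation: [[-0.999, 0.035, 0.007], [0.035, 0.999, 0.004], [-0.007, 0.005, -1.0]]
contact_force: [0.1, -0.5, 0.2]
grip_width: 0.0449
```

```bash
python3 - <<'E'
from h import *
im=shot('scene'); crop(im,300,365,80,150,9,'s35c')
go([.45,.2,.25],88)
E
```

```text
pos [0.592  0.3591 0.2463] delta cm [ 13.64 -16.4   -0.47] rot [0.003 0.004 0.   ] | clock 47.77 q6 33 -> 26 w 0.0453 F [-0.2  0.  -1.5]
```

View pics/s35c.png

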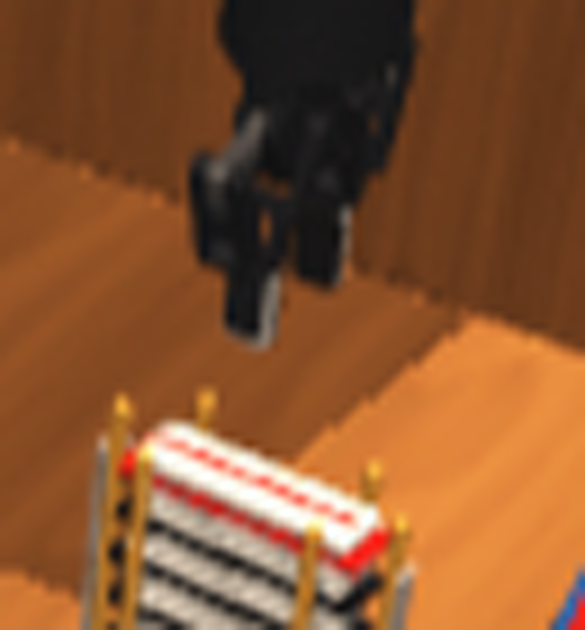

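Stacked with red on top. Move the arm clear, then check everything.

Call:
apply_moves([
  [4.5,[4,-4,-2],[0,0,0]],
  [4.5,[8,-8,-2],[0,0,0]],
  [4.5,[14,-13,-2],[0,0,0]],
  [4.5,[20,-18,-2],[0,0,0]],
  [4.5,[20,-18,-2],[0,0,0]],
  [4.5,[20,-18,-2],[0,0,0]],
  [4.5,[20,-18,-2],[0,0,0]],
  [4.5,[20,-18,-2],[0,0,0]],
])

```text
clock: 48.78
ee_pos: [0.3855, 0.1861, 0.2631]
orientation: [[-0.999, 0.035, -0.001], [0.035, 0.999, -0.0], [0.001, -0.0, -1.0]]
contact_force: [0.3, 0.3, 0.9]
grip_width: 0.0448
```

```bash
python3 - <<'E'
from h import *
im=shot('scene','send'); crop(im,150,370,100,290,3.4,'s36a'); crop(im,300,360,100,180,8,'s36b')
im=shot('top','tend'); crop(im,90,400,110,260,2.5,'t36a'); crop(im,100,180,130,220,7,'t36b')
hsv=cv2.cvtColor(im,cv2.COLOR_BGR2HSV);H,S,V=[hsv[:,:,i].astype(int) for i in range(3)]
dow=(H>10)&(H<30)&(S<150)&(V>130); dow[:,:295]=0;dow[:,385:]=0;dow[:200]=0;dow[235:]=0
for c in blobs(dow,20): print('dowel',cv2.boundingRect(c),rect('top',c,.036))
m=(S<60)&(V>130); m[:,:110]=0;m[:,150:]=0;m[:150]=0;m[210:]=0
for c in blobs(m,10): print('stacktop',cv2.boundingRect(c),rect('top',c,.165))
# expected z of red's top: compare both views
E
```

```text
dowel (300, 212, 74, 11) (array([ 0.4725, -0.3371]), array([0.259 , 0.0204]), 84.9)
stacktop (131, 161, 6, 24) (array([0.605 , 0.3482]), array([0.0778, 0.0135]), -2.3)
stacktop (125, 161, 6, 29) (array([0.5968, 0.3678]), array([0.0947, 0.0108]), -1.8)
```

View pics/s36a.png

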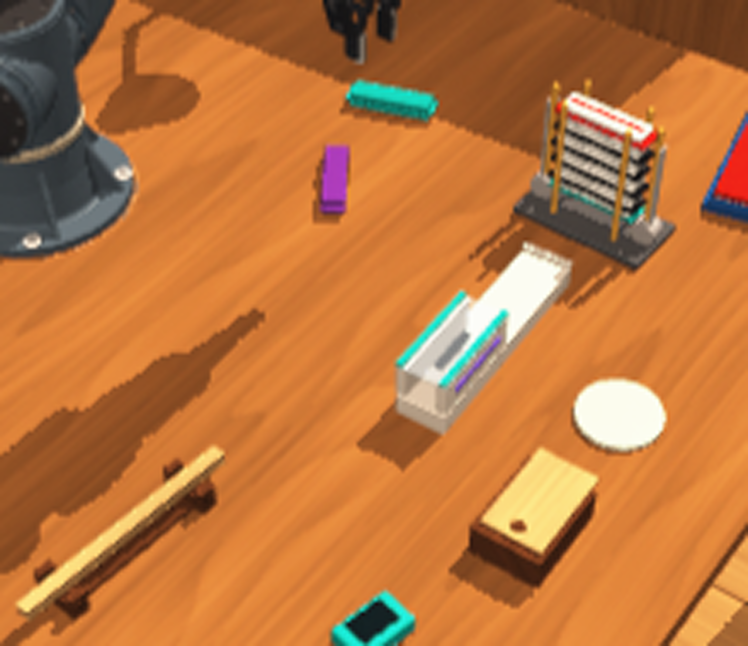

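View pics/s36b.png

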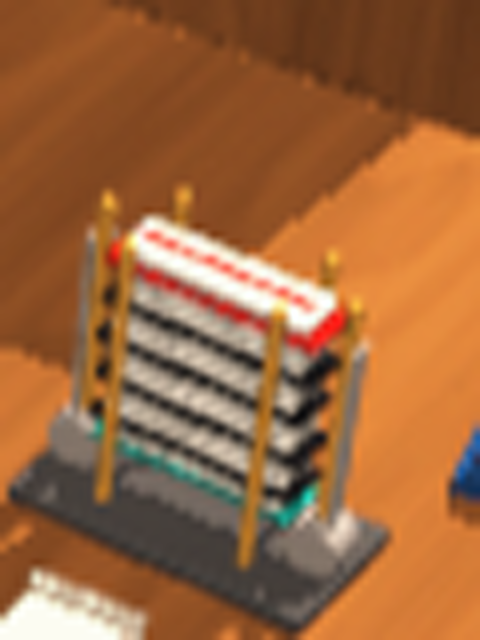

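View pics/t36a.png

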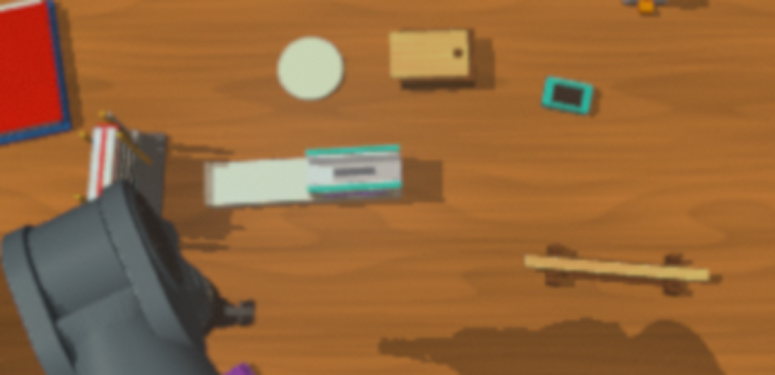

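View pics/t36b.png

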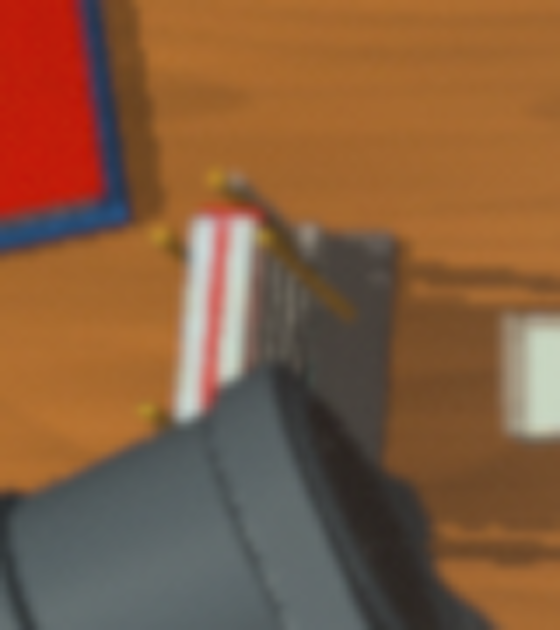

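```bash
python3 -c "
from station import observe,r
print(observe()['clock']); print(r.hand_in())"
```

```text
48.875
the job is handed in; nothing more can be done
None
```

I finished the job and handed it in at about 49 s; no verdict came back.

- **Tunnel:** I pushed the red harmonica out with the dowel. The tip reached about y = +72 mm and the harmonica's centre about 134 mm in the tunnel frame.
- **Dowel:** it is back in its rest, about 1 mm from where it started in the top view, with the same angle to 0.1°.
- **Stack:** all four black harmonicas were present. They lie flat on the platform with the red one on top, each pressed lightly onto the stack before release.
- **Last pictures:** the five-high stack stands between the posts, the arm is clear of everything, and the tuner, coaster, pick box and look-alikes appear unmoved by eye.
- **Disagreements:** the two cameras differed by up to about 9 mm on the harmonicas' positions and 5 mm on the lift's, so I used the averages. I corrected a roughly 2 mm lengthwise offset of the red harmonica in the grip before setting it down.
- **Not measured:** the arm partly hid the stack in the final top view, so I judged its centring by eye. The platform's sinking was also only seen in the pictures, and no harmonica was seen to be knocked aside.

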